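# Pull a stuck leg sleeve off its foot

### The job

The tube sleeve has stuck on the stub of the leg foot in the fixture. Clamp the foot down by swinging the toggle clamp's handle fully over until it lies flat, draw the sleeve up off the stub so that the foot stays down in its place, and set the sleeve down upright on the floor of the parts tray beside the one already there (do not drop it). Leave the foot clamped and do not disturb the other things on the bench.

Things in the scene. Friction and masses are not known exactly. Their poses are not given: they have to be found in the camera images.
- fixture: Fixed bright steel fixture plate, 300 x 160 x 12 mm, with a grid of black holes. Origin: its underside, below the centre of the leg foot. In its frame it spans x -220 to +80, y -80 to +80 mm. Four 9 mm high dowels keep the foot from sliding. The toggle clamp stands on the -x side of the foot, its side plates at x -129 to -83 mm, 57 mm high. Handle, arm and foot lie in line along x.
- clamp (a joint): Angle of the clamp's handle (rad): 0 = raised, 75 degrees above level (starts at 0 to 0.3); 1.31 = fully down, level, pointing to the fixture's -x: shut. It turns in the fixture's x-z plane about point clamp_pivot, away from the foot and down. Stiff: it stays where it is left and takes about 8 N at the grip; shut, it meets the foot and stops.
- clamp_pivot (a point): Pivot of the handle, at x -117, y 0, z 50 mm in the fixture's frame. The handle also drives a forked steel arm: upright when open (145 mm high, between handle and sleeve, 55 mm clear of the grip), shut it lies level with a prong each side of the sleeve, 43 mm off its axis and up to 55 mm above the bench, and two rubber feet press on the foot's disc.
- clamp_grip (a point): Centre of the black grip of the clamp's handle, 85 mm from the pivot. The grip is a bar 75 mm long (free end 120 mm from the pivot), 18 x 18 mm thick, free at both sides and above: it can be pinched across its sides, along the fixture's y, or pressed down from above. When shut this point is 50 mm above the bench, 38 mm above the plate.
- sleeve_mid (a point): The sleeve to remove: a dark square steel tube on end, 50 x 50 mm outside, wall 3 mm, 140 mm long, open at both ends, 0.3 to 0.45 kg, with a 20 mm nut on its +x side, 30 mm above its lower end, 8 mm proud. Point: on its axis, half-way up; x, y square to its sides, z up the tube. It stands over the foot's stub, its lower end on the foot's disc, 18 mm above the bench.
- foot_disc (a point): The leg foot: a loose dark steel disc 120 mm across, 6 mm thick, 0.6 kg, with a square stub 41 mm wide, 85 mm high, inside the sleeve. Point: centre of the disc's top, 18 mm above the fixture's underside. Two sprung glides in the stub grip the sleeve with 8 to 12 N, more than the foot's weight: unclamped, the foot comes up with the sleeve. The sleeve is free once 85 mm up.
- tray: Fixed shallow aluminium parts tray, 240 (x) x 140 (y) x 28 mm, wall and floor 3 mm, open above. Origin: centre of its underside. The second sleeve stands in its +x half; the -x half is free.
- sleeve2_mid (a point): A second sleeve like the first, already standing in the tray. Same point and axes. Not to be moved.
- foot2: A second leg foot (disc 120 mm, bare square stub, 91 mm high in all) standing on the bench beyond the fixture, about 165 mm from the first foot. Origin: underside of its disc. Bystander.
- hammer: Hammer, 260 mm, lying on the robot's side of the fixture. Bystander.
- wrench: Wrench, 190 mm, lying on the robot's side of the tray. Bystander.
- brush: Brush, 210 mm, lying at the right of the tray. Bystander.
- spray: Spray paint can, 66 mm across, 190 mm high, standing beyond the tray. Bystander.

How it is judged:
By the outcome, as a careful person would: the job done as asked, in the order asked, and still so for the second after the job is handed in, with the robot touching nothing.
It also fails if it takes over 61 s, if anything falls off the work surface, if the arm or the gripper's body presses on something with over 40 N, if the wrist force passes 120 N, or if a joint passes its speed limit or range.

### The arm

A 6-joint arm with a two-finger parallel gripper is mounted at the origin on the work surface. World frame = base frame: x ahead of the robot, y to its left, z up, the work surface at z = 0. Lengths are in m, angles in rad, forces in N, time in s.
With the tool pointing down it reaches from about 0.225 to 0.875 m from the base axis. Payload 3.4 kg.
Tool frame: the origin (TCP) lies midway between the tips of the shut fingers; the grasp point (between the pads) lies 19 mm behind it (manip.tcp_to_grasp is the distance from the TCP to the grasp point, in m); x points along the fingers, y is the direction in which the jaws open and shut, and the axes are right-handed (so a half turn about x gives the same grasp; the last joint's range is limited). The gripper opens to 85 mm and grips with 20 to 120 N. Pads are 22 mm wide; open, the fingers measure 114 mm over their backs; the gripper's body (76 mm by 85 mm) begins 54 mm behind the grasp point. The pads swing forward as they close: fully open they stand 13 mm farther back than shut.
Start: joints at [-1.425, 0.276, 1.505, -0, 1.361, -0.121], TCP at [0.152, -0.555, 0.193] pointing down, gripper open.
Joint ranges: [-2.89, 2.89], [-0.75, 2.08], [0.22, 2.7], [-1.18, 4.32], [0.11, 2.71], [-2.7, 2.7]. Speed limits (rad/s): [2.57, 2.57, 3.14, 3.14, 3.14, 3.14].

### API

Orientations are given as a unit quaternion [w, x, y, z].
In Python, from rig import readout, eyes, job, manip gives the robot as it stands. The module is installed in compiled form; this text tells all that it offers.
- The arm moves only by the tool carry_out, never from a script. Its argument "deltas" is one flat list of numbers, 7 for each row, row after row: the shift along the tool's x, y, z scaled (see below), then the turn, a rotation vector about the tool's x, y, z scaled (see below), then the opening, from -1 (shut) to 1 (fully open). In form: [dx, dy, dz, ax, ay, az, grip, dx, dy, dz, ax, ay, az, grip, ...]. A call has 1 to 10 rows; each row shifts and turns the commanded pose from where the row before left it, along the tool's axes as they then stand; what a row does not reach is not made up. The controller multiplies each number of a shift by 60 mm and each number of a turn by 4 degrees. A row lasts 1/8 s, in which the tool goes at most 62.5 mm and 10.7 degrees, less where a joint would pass 70% of its speed; a pose out of reach is approached as far as the arm can. A call with a number of a shift or a turn outside -1 to 1 is refused whole. A call with a gripper value outside its range is refused whole. The fingers move at their own pace and stop on an object; "newtons" is the grip in N (left out, the last holds). Time passes only in rows, so rows that do not move let the fingers close. It gives the time, the measured TCP pose, the force and the opening at its end, in the units of the state.
- readout.get_state(): the state, without advancing time (a new reading comes with each control period).
- eyes.get_image(name): name is "scene" or "top" or "wrist"; returns a dict with "color" (420x560x3 uint8, red, green, blue), "z_map" (420x560 float32, m along the optical axis (not along the pixel's ray), 0 where there is no reading), "mtx" (3x3 intrinsics, pixels), "origin" and "orientation" of the camera in the world. Camera axes: x right, y down, z forward; pixel columns grow to the right and rows downward; lengths in m; the calibration is good to about 2 mm. A picture is of the moment at which its call begins.
- job.sign_off(): hands the job in, once; it reports no verdict.
The state is a dict: "clock": time; "qpos": joint angles; "qd": joint speeds; "effort": joint torques, N m; "position": TCP position; "ee_rot": TCP orientation; "contact_force": force on the tool from outside, world axes, zero at the start; "moment": the same for the moment, N m; "width": finger opening in m.
Only numpy, scipy, OpenCV 4.12 (cv2) and the standard library are available. Lean on these libraries where they do the work, as an engineer would, in place of code of your own. Each camera call takes 0.05 s, during which the arm holds its last target.

## Working session

There is one attempt and no reset: what is moved stays moved. The work goes in short steps, Python scripts to look and compute and a tool call to move; the robot and the scene stay as the last step left them, time stands still between calls to the robot, and variables do not carry over. Pictures are saved under pics/ and viewed, and the job is handed in when it is done.

Besides the shell and the picture viewer there is one more tool, called after ">>>" as name(argument=value, ...), one argument or row to a line, values as JSON. carry_out: Moves the arm, as the interface text tells. Its arguments: {"type":"object","properties":{"deltas":{"type":"array"},"newtons":{"type":"number"}},"required":["deltas"]}

```bash
mkdir -p pics; cat > h.py <<'E'
import numpy as np, cv2
from rig import readout, eyes, job, manip
from scipy.spatial.transform import Rotation as R
def rot(q): return R.from_quat([q[1],q[2],q[3],q[0]])
def cam(n):
    d=eyes.get_image(n); d['R']=rot(d['orientation']).as_matrix(); return d
def cloud(d):
    z=d['z_map']; K=d['mtx']; h,w=z.shape; v,u=np.mgrid[:h,:w]
    p=np.stack([(u-K[0,2])/K[0,0]*z,(v-K[1,2])/K[1,1]*z,z],-1)
    P=p@d['R'].T+np.array(d['origin']); P[z==0]=np.nan; return P
def save(d,f): cv2.imwrite('pics/'+f,d['color'][:,:,::-1])
E
python3 - <<'E'
from h import *
s=readout.get_state(); print(s, manip.tcp_to_grasp)
for n in ['scene','top','wrist']:
    d=cam(n); save(d,n+'0.png'); np.savez(n+'0.npz',P=cloud(d),c=d['color'],o=d['origin'],R=d['R'],K=d['mtx']); print(n,d['origin'],d['R'].round(3).tolist(),d['mtx'].round(1).tolist())
E
```

```text
{'clock': 0.0, 'qpos': array([-1.42500827e+00,  2.76633712e-01,  1.50614709e+00,  5.96940372e-06,
        1.36069174e+00, -1.21012181e-01]), 'qd': array([-0.00017728, -0.00092477, -0.00052315, -0.00028573,  0.00148451,
       -0.00037182]), 'effort': array([ 1.99781352e-03, -4.16761994e+01, -2.45803767e+01,  3.13265118e-04,
        1.07992798e-02,  1.11660313e-05]), 'position': array([ 0.15149913, -0.55406096,  0.19241214]), 'ee_rot': array([-0.09338351, -0.70081799, -0.09471274,  0.70083033]), 'contact_force': array([-0.2402026 , -1.41151635, -0.42257401]), 'moment': array([-0.03830635, -0.00800217,  0.0053605 ]), 'width': 0.0850079284938062} 0.0187
scene [ 0.95921534 -0.47920568  0.77296946] [[0.674, 0.568, -0.473], [0.739, -0.526, 0.421], [-0.009, -0.633, -0.774]] [[428.0, 0.0, 278.2], [0.0, 428.0, 211.5], [0.0, 0.0, 1.0]]
top [ 0.33567275 -0.0851152   0.98701041] [[-0.1, -0.969, 0.225], [-0.995, 0.097, -0.023], [0.001, -0.227, -0.974]] [[439.8, 0.0, 282.9], [0.0, 439.8, 208.2], [0.0, 0.0, 1.0]]
wrist [ 0.22181427 -0.53561142  0.37306441] [[0.264, -0.925, -0.275], [-0.964, -0.254, -0.073], [-0.002, 0.284, -0.959]] [[329.8, 0.0, 279.0], [0.0, 329.8, 208.7], [0.0, 0.0, 1.0]]
```

View pics/scene0.png

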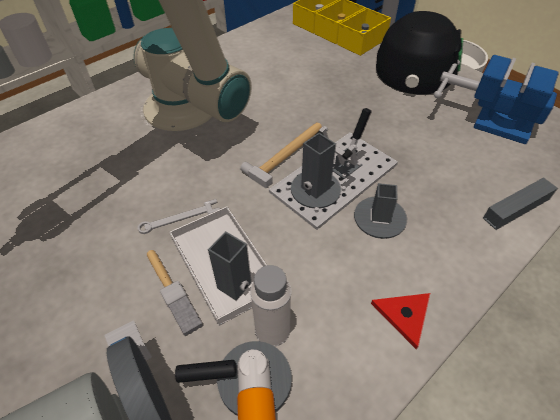

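View pics/top0.png

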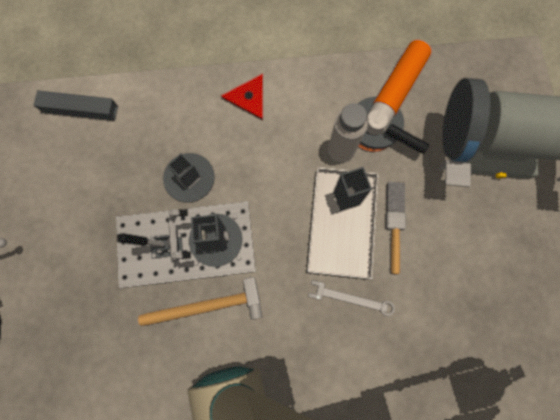

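View pics/wrist0.png

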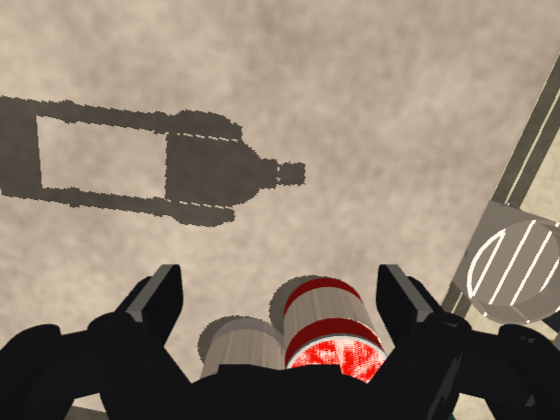

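The scene view shows the fixture with the sleeve at about (318,165) and the raised handle at (362,125). In the top view the fixture spans (117–255, 203–287), the tray spans (308–377, 170–278) and the second sleeve is at (352,188). Next I'll measure these points.

```bash
python3 - <<'E'
from h import *
def mask(P,b,e,extra=None):
    m=np.all((P>b)&(P<e),-1); return m
def rect(xy):
    (c,sz,a)=cv2.minAreaRect((xy*1000).astype(np.float32)); bx=cv2.boxPoints((c,sz,a)); return np.round(c,1),np.round(sz,1),round(a,1),bx.round(0).tolist()
for n in ['top','scene']:
    f=np.load(n+'0.npz'); P=f['P']; c=f['c'].astype(int)
    print(n)
    # list bench height
    m=mask(P,[0.2,-0.5,-.02],[0.7,0.4,0.02]); print('bench z',np.nanmedian(P[m][:,2]))
    # sleeves tops
    for nm,b,e in [('s1',[0.2,-.06,.148],[.5,.12,.17]),('s2',[.25,-.4,.133],[.55,-.15,.153])]:
        m=mask(P,b,e); q=P[m]; 
        if len(q)>10: print(nm,len(q),np.median(q[:,2]).round(4),rect(q[:,:2]))
    # plate top
    m=mask(P,[.2,-.1,.008],[.5,.35,.016])&(c.min(-1)>110); 
    nl,lab,st,ct=cv2.connectedComponentsWithStats(m.astype(np.uint8)); print(st[1:][st[1:,4]>300].tolist())
    i=1+np.argmax(st[1:,4]); q=P[lab==i]; print('plate',len(q),rect(q[:,:2]))
    # tray rim
    m=mask(P,[.2,-.45,.022],[.55,-.12,.034]); nl,lab,st,ct=cv2.connectedComponentsWithStats(m.astype(np.uint8)); print(st[1:][st[1:,4]>60].tolist())
    q=P[m];print('rim',len(q),rect(q[:,:2]))
    # raised stuff over plate
    m=mask(P,[.2,.0,.06],[.5,.35,.25]); 
    for z in np.arange(.06,.2,.02):
        mm=m&(P[...,2]>z)&(P[...,2]<z+.02); q=P[mm]
        if len(q): print(round(z,2),len(q),q.min(0).round(3),q.max(0).round(3))
E
```

```text
top
bench z 0.0011705045624547106
s1 469 0.1598 (array([350.3,  30.1]), array([132.8, 299. ]), 89.5, [[200.0, -35.0], [499.0, -38.0], [500.0, 95.0], [201.0, 98.0]])
s2 50 0.1424 (array([ 545.7, -254. ]), array([ 8. , 38.9]), 0.9, [[541.0, -235.0], [542.0, -273.0], [550.0, -273.0], [549.0, -234.0]])
[[117, 238, 138, 50, 2622]]
plate 2622 (array([461.5, 118.5]), array([ 79.4, 300.4]), 0.6, [[420.0, 268.0], [423.0, -32.0], [503.0, -31.0], [500.0, 269.0]])
[[307, 203, 69, 76, 333]]
rim 426 (array([ 472.8, -263.2]), array([205.7, 168.2]), 78.3, [[370.0, -347.0], [534.0, -381.0], [576.0, -180.0], [411.0, -145.0]])
0.06 84 [0.455 0.024 0.06 ] [0.5   0.181 0.08 ]
0.08 160 [0.454 0.024 0.08 ] [0.5   0.177 0.099]
0.1 133 [0.24  0.024 0.1  ] [0.5   0.195 0.12 ]
0.12 264 [0.219 0.002 0.12 ] [0.499 0.202 0.14 ]
0.14 288 [0.204 0.    0.14 ] [0.5   0.215 0.16 ]
0.16 345 [0.201 0.    0.16 ] [0.5   0.214 0.18 ]
0.18 453 [0.2  0.   0.18] [0.237 0.085 0.2  ]
0.2 306 [0.2   0.001 0.2  ] [0.23  0.061 0.22 ]
scene
bench z 0.00037597494495744677
s1 571 0.1576 (array([351.3,  17.8]), array([131.7, 295. ]), 
[... 204 characters left out ...]

[[269, 166, 33, 40, 424]]
plate 424 (array([461.2,  22.2]), array([ 75.2, 113.4]), 1.3, [[422.0, 78.0], [425.0, -35.0], [500.0, -34.0], [498.0, 80.0]])
[[170, 207, 87, 85, 373]]
rim 397 (array([ 472.3, -264.5]), array([206.1, 167.5]), 79.3, [[371.0, -350.0], [535.0, -381.0], [574.0, -179.0], [409.0, -148.0]])
0.06 78 [0.221 0.008 0.06 ] [0.499 0.17  0.08 ]
0.08 167 [0.22  0.001 0.08 ] [0.5   0.176 0.1  ]
0.1 222 [0.217 0.001 0.1  ] [0.5   0.183 0.12 ]
0.12 389 [0.215 0.    0.12 ] [0.5   0.192 0.14 ]
0.14 415 [0.216 0.001 0.14 ] [0.5   0.199 0.16 ]
0.16 259 [0.216 0.    0.16 ] [0.5   0.211 0.18 ]
0.18 228 [0.201 0.    0.18 ] [0.238 0.078 0.2  ]
0.2 145 [0.201 0.001 0.2  ] [0.23  0.053 0.22 ]
```

Depth works, but my boxes were cropped too tight. I'll widen them.

```bash
python3 - <<'E'
from h import *
def rect(xy):
    (c,sz,a)=cv2.minAreaRect((xy*1000).astype(np.float32)); bx=cv2.boxPoints((c,sz,a)); return np.round(c,1),np.round(sz,1),round(a,1),bx.round(0).tolist()
def big(m,P,k=1,mn=30):
    nl,lab,st,ct=cv2.connectedComponentsWithStats(m.astype(np.uint8),connectivity=8)
    o=np.argsort(-st[1:,4])[:k]+1
    return [(st[i].tolist(),lab==i) for i in o if st[i,4]>mn]
for n in ['top','scene']:
    f=np.load(n+'0.npz'); P=f['P']; c=f['c'].astype(int); Z=P[...,2]
    print(n)
    ws=(P[...,0]>.32)&(P[...,0]<.75)&(P[...,1]<.35)&(P[...,1]>-.45)
    m=ws&(Z>.006)&(Z<.018)&(c.min(-1)>100)&(P[...,1]>-.1)
    k=np.ones((5,5),np.uint8); m2=cv2.morphologyEx(m.astype(np.uint8),cv2.MORPH_CLOSE,k)>0
    for s,l in big(m2,P,2): print('plate',s,rect(P[l&m][:,:2]))
    m=ws&(Z>.02)&(Z<.034)&(P[...,1]<-.12)
    for s,l in big(cv2.dilate(m.astype(np.uint8),k)>0,P,3): print('rim',s,rect(P[l&m][:,:2]))
    m=ws&(Z>.15)&(Z<.166)&(P[...,1]>-.1)
    for s,l in big(m,P,4): print('s1top',s,np.median(Z[l]).round(4),rect(P[l][:,:2]))
    m=ws&(Z>.134)&(Z<.15)&(P[...,1]<-.12)
    for s,l in big(m,P,4): print('s2top',s,np.median(Z[l]).round(4),rect(P[l][:,:2]))
    # foot disc, dark z~18mm
    m=ws&(Z>.013)&(Z<.024)&(c.max(-1)<110)&(P[...,1]>-.1)
    for s,l in big(m,P,2): print('disc',s,np.median(Z[l]).round(4),rect(P[l][:,:2]))
    # grip: dark, high
    m=ws&(Z>.07)&(c.max(-1)<60)&(P[...,1]>.08)
    for s,l in big(m,P,3):
        q=P[l]; print('dark',s,q.min(0).round(3),q.max(0).round(3),q.mean(0).round(3)); 
        if n: 
            ce=q.mean(0); u,sv,vt=np.linalg.svd(q-ce); print(vt[0].round(3),sv.round(3), np.percentile((q-ce)@vt[0],[1,99]).round(3))
E
python3 - <<'E'
import cv2
for n,x,y in [('scene',230,80),('top',100,190)]:
    im=cv2.imread(f'pics/{n}0.png')[y:y+150,x:x+200]; cv2.imwrite(f'pics/{n}0c.png',cv2.resize(im,None,fx=4,fy=4,interpolation=2))
E
```

```text
top
plate [117, 202, 138, 86, 4515] (array([502.7, 119.8]), array([160.7, 301.4]), 1.1, [[419.0, 269.0], [425.0, -32.0], [586.0, -29.0], [580.0, 272.0]])
plate [116, 210, 53, 30, 1130] (array([556.2, 212.1]), array([123.6,  66.8]), 81.2, [[514.0, 156.0], [580.0, 146.0], [599.0, 268.0], [533.0, 278.0]])
rim [305, 165, 75, 116, 1955] (array([ 515. , -238.6]), array([140.6, 240.9]), 78.4, [[383.0, -283.0], [619.0, -332.0], [647.0, -194.0], [411.0, -145.0]])
rim [385, 181, 22, 95, 1391] (array([ 491.4, -354.1]), array([ 38.7, 204.7]), 80.7, [[387.0, -357.0], [589.0, -390.0], [596.0, -352.0], [394.0, -318.0]])
rim [358, 115, 48, 35, 952] (array([ 710.8, -361.7]), array([ 55.5, 117.5]), 20.0, [[665.0, -316.0], [705.0, -426.0], [757.0, -408.0], [717.0, -297.0]])
s1top [190, 214, 29, 29, 226] 0.1578 (array([503.9,  49.3]), array([50.6, 50.5]), 0.9, [[478.0, 74.0], [479.0, 24.0], [530.0, 24.0], [529.0, 75.0]])
s1top [116, 233, 14, 11, 116] 0.1608 (array([500.4, 205.8]), array([17.6, 22.3]), 4.2, [[491.0, 216.0], [492.0, 194.0], [510.0, 195.0], [508.0, 218.0]])
s2top [339, 167, 33, 31, 231] 0.
[... 2468 characters left out ...]
8.7,  36.2]), array([124.1, 109.4]), 39.2, [[426.0, 39.0], [495.0, -45.0], [591.0, 33.0], [522.0, 118.0]])
disc [333, 163, 29, 16, 184] 0.0153 (array([502.8, 152.7]), array([52.2, 67.4]), 4.8, [[474.0, 184.0], [480.0, 117.0], [532.0, 121.0], [526.0, 189.0]])
dark [352, 108, 19, 32, 255] [0.493 0.173 0.094] [0.511 0.21  0.164] [0.503 0.189 0.132]
[-0.007  0.375  0.927] [0.35  0.086 0.044] [-0.039  0.035]
dark [380, 185, 16, 13, 106] [0.636 0.106 0.07 ] [0.677 0.127 0.091] [0.652 0.116 0.08 ]
[ 0.922  0.375 -0.092] [0.109 0.058 0.046] [-0.018  0.019]
dark [382, 198, 14, 8, 85] [0.664 0.08  0.07 ] [0.685 0.098 0.091] [0.675 0.089 0.08 ]
[ 0.767  0.626 -0.142] [0.074 0.054 0.01 ] [-0.014  0.014]
```

View pics/scene0c.png

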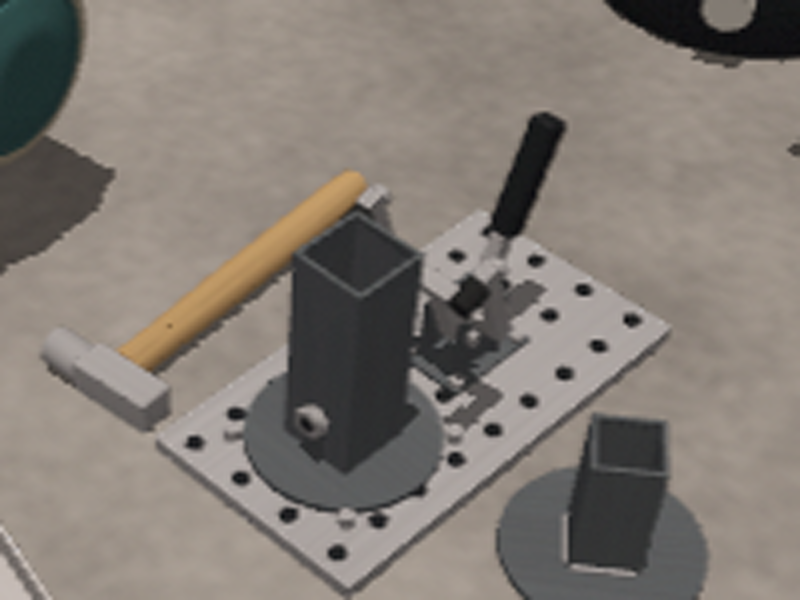

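View pics/top0c.png

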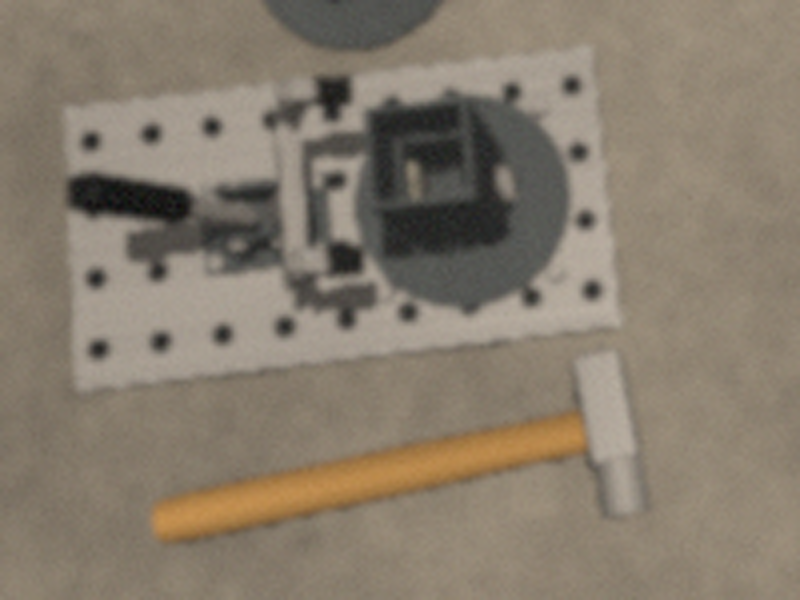

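```bash
cat >> h.py <<'E'
xf=np.array([.02,-.9998,0]); yf=np.array([.9998,.02,0]); org=np.array([.504,.0483,0])
def F(x,y,z): return org+x*xf+y*yf+np.array([0,0,z])
def tgt(jaw): # tool down, jaw axis along given
    x=np.array([0,0,-1.]); return np.stack([x,jaw,np.cross(x,jaw)],1)
def plan(p,jaw):
    s=readout.get_state(); Rm=rot(s['ee_rot']).as_matrix()
    jaw=np.array(jaw)/np.linalg.norm(jaw)
    if jaw@Rm[:,1]<0: jaw=-jaw
    T=tgt(jaw); rv=R.from_matrix(Rm.T@T).as_rotvec()
    d=np.array(p)-s['position']
    print('pos',s['position'].round(4),'F',np.round(s['contact_force'],1),'w',s['width'].round(4),'t',s['clock'])
    print('tool axes now',Rm.round(3).tolist()); print('d world mm',(d*1000).round(1))
    print('rotvec units',(np.degrees(rv)/4).round(2)); print('shift units now-frame',(Rm.T@d/.06).round(2),'target-frame',(T.T@d/.06).round(2))
E
python3 -c "
from h import *
print(F(-.117,0,.05)); plan([.502,.195,.3],yf)"
```

```text
[0.50166   0.1652766 0.05     ]Traceback (most recent call last):
  File "<string>", line 3, in <module>
    print(F(-.117,0,.05)); plan([.502,.195,.3],yf)
                           ~~~~^^^^^^^^^^^^^^^^^^^
  File "h.py", line 22, in plan
    print('pos',s['position'].round(4),'F',np.round(s['contact_force'],1),'w',s['width'].round(4),'t',s['clock'])
                                                                              ^^^^^^^^^^^^^^^^
AttributeError: 'float' object has no attribute 'round'
```

```bash
sed -i "s/s\['width'\].round(4)/round(s['width'],4)/" h.py
python3 -c "
from h import *
plan([.502,.195,.3],yf)"
```

```text
pos [ 0.1515 -0.5542  0.1927] F [ 0.4 -0.3 -0.7] w 0.0853 t 0.15
tool axes now [[-0.0, 0.264, -0.965], [0.001, -0.965, -0.264], [-1.0, -0.001, -0.0]]
d world mm [350.5 749.2 107.3]
rotvec units [-1.896e+01 -1.000e-02  1.000e-02]
shift units now-frame [ -1.77 -10.51  -8.93] target-frame [ -1.79   6.09 -12.37]
```

>>> carry_out(
  deltas=[-0.9, 0, 0, -1, 0, 0, 1, -0.9, 0, 0, -1, 0, 0, 1, 0, 0, 0, -1, 0, 0, 1, 0, 0, 0, -1, 0, 0, 1, 0, 0, 0, -1, 0, 0, 1, 0, 0, 0, -1, 0, 0, 1, 0, 0, 0, -1, 0, 0, 1, 0, 0, 0, -1, 0, 0, 1, 0, 0, 0, -1, 0, 0, 1, 0, 0, 0, -1, 0, 0, 1],
  newtons=40,
)

```text
clock: 1.4
position: [0.1516, -0.5545, 0.3009]
ee_rot: [0.329, 0.626, 0.329, -0.626]
contact_force: [0.6, 0.2, -0.2]
width: 0.0854
```

>>> carry_out(
  deltas=[0, 0, 0, -1, 0, 0, 1, 0, 0, 0, -1, 0, 0, 1, 0, 0, 0, -1, 0, 0, 1, 0, 0, 0, -1, 0, 0, 1, 0, 0, 0, -1, 0, 0, 1, 0, 0, 0, -1, 0, 0, 1, 0, 0, 0, -1, 0, 0, 1, 0, 0, 0, -1, 0, 0, 1, 0, 0, 0, -1, 0, 0, 1],
)

```text
clock: 2.52
position: [0.1516, -0.5545, 0.3009]
ee_rot: [0.506, 0.494, 0.506, -0.494]
contact_force: [0.4, -0.0, 0.4]
width: 0.0853
```

>>> carry_out(
  deltas=[0, 0.5, -0.9, 0, 0, 0, 1, 0, 0.5, -0.9, 0, 0, 0, 1, 0, 0.5, -0.9, 0, 0, 0, 1, 0, 0.5, -0.9, 0, 0, 0, 1, 0, 0.5, -0.9, 0, 0, 0, 1, 0, 0.5, -0.9, 0, 0, 0, 1, 0, 0.5, -0.9, 0, 0, 0, 1, 0, 0.5, -0.9, 0, 0, 0, 1, 0, 0.5, -0.9, 0, 0, 0, 1, 0, 0.5, -0.9, 0, 0, 0, 1],
)

```text
clock: 3.78
position: [0.4399, -0.0062, 0.3013]
ee_rot: [0.506, 0.494, 0.505, -0.494]
contact_force: [1.3, -1.7, 0.4]
width: 0.0856
```

```bash
python3 -c "
from h import *
plan([.502,.195,.3],yf); print(readout.get_state()['qpos'])"
```

```text
pos [ 0.4399 -0.0062  0.3013] F [ 1.3 -1.7  0.4] w 0.0856 t 3.775
tool axes now [[0.001, 1.0, 0.023], [-0.001, 0.023, -1.0], [-1.0, 0.001, 0.001]]
d world mm [ 62.1 201.2  -1.3]
rotvec units [ 0.04  0.01 -0.01]
shift units now-frame [ 0.02  1.11 -3.33] target-frame [ 0.02  1.1  -3.33]
[-1.71955812e-01  2.13009083e-02  1.55461170e+00 -5.04036615e-04
  1.56500043e+00 -1.94597392e-01]
```

>>> carry_out(
  deltas=[0, 0.28, -0.85, 0, 0, 0, 1, 0, 0.28, -0.85, 0, 0, 0, 1, 0, 0.28, -0.85, 0, 0, 0, 1, 0.4, 0.25, -0.85, 0, 0, 0, 1, 0.6, 0, 0, 0, 0, 0, 1, 0, 0, 0, 0, 0, 0, 1],
)

```text
clock: 4.53
position: [0.4978, 0.1973, 0.2382]
ee_rot: [0.505, 0.492, 0.507, -0.496]
contact_force: [0.5, -0.0, 0.2]
width: 0.0852
```

```bash
python3 -c "
from h import *
plan([.501,.1985,.109],yf); d=cam('wrist'); save(d,'w1.png')"
```

```text
pos [0.4978 0.1973 0.2382] F [ 0.5 -0.   0.2] w 0.0852 t 4.525
tool axes now [[-0.007, 1.0, 0.024], [-0.002, 0.024, -1.0], [-1.0, -0.007, 0.002]]
d world mm [   3.2    1.2 -129.2]
rotvec units [0.05 0.03 0.11]
shift units now-frame [ 2.15  0.07 -0.02] target-frame [ 2.15  0.05 -0.02]
```

View pics/w1.png

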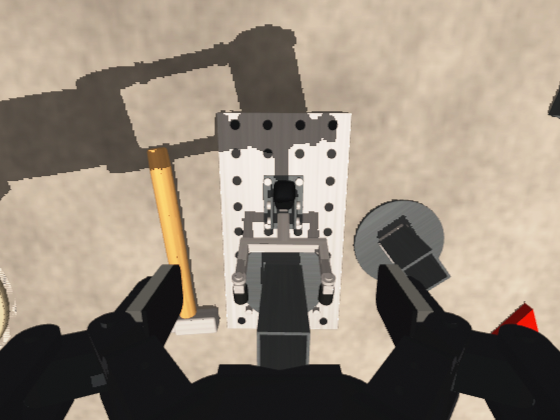

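The wrist view shows the black grip at (284,190), laterally centred between the fingers. Descending now to pinch it.

>>> carry_out(
  deltas=[0.7, 0.05, 0, 0, 0, 0.1, 0.2, 0.7, 0, 0, 0, 0, 0, 0, 0.7, 0, 0, 0, 0, 0, 0, 0.05, 0, 0, 0, 0, 0, -0.3, 0, 0, 0, 0, 0, 0, -1, 0, 0, 0, 0, 0, 0, -1, 0, 0, 0, 0, 0, 0, -1, 0, 0, 0, 0, 0, 0, -1, 0, 0, 0, 0, 0, 0, -1],
  newtons=40,
)

```text
clock: 5.7
position: [0.5015, 0.1967, 0.1134]
ee_rot: [0.506, 0.495, 0.505, -0.494]
contact_force: [-5.0, -1.1, -4.7]
width: 0.0163
```

```bash
python3 -c "
from h import *
plan([.501,.1985,.109],yf); d=cam('scene'); cv2.imwrite('pics/s2.png',cv2.resize(d['color'][80:230,230:430,::-1],None,fx=3,fy=3))"
```

```text
pos [0.5015 0.1967 0.1134] F [-5.  -1.1 -4.7] w 0.0163 t 5.7
tool axes now [[0.003, 1.0, 0.022], [-0.001, 0.022, -1.0], [-1.0, 0.003, 0.001]]
d world mm [-0.5  1.8 -4.4]
rotvec units [ 0.03  0.01 -0.04]
shift units now-frame [ 0.07 -0.01 -0.03] target-frame [ 0.07 -0.01 -0.03]
```

View pics/s2.png

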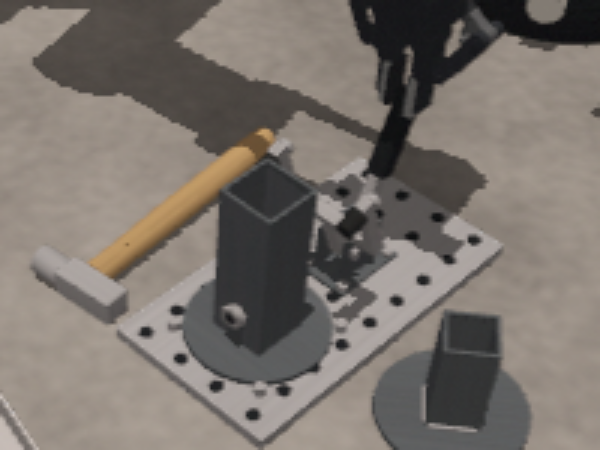

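>>> carry_out(
  deltas=[0.05, 0, -0.1, 0, 0, 0, -1, 0.05, 0, -0.1, 0, 0, 0, -1, 0.07, 0, -0.105, 0, 0, 0, -1, 0.075, 0, -0.105, 0, 0, 0, -1, 0.09, 0, -0.09, 0, 0, 0, -1, 0.09, 0, -0.09, 0, 0, 0, -1, 0, 0, 0, 0, 0, 0, -1],
  newtons=50,
)

```text
clock: 6.62
position: [0.5011, 0.2363, 0.0921]
ee_rot: [0.505, 0.498, 0.506, -0.492]
contact_force: [-12.7, 7.6, 16.7]
width: 0.0161
```

```bash
python3 -c "
from h import *
plan([.5005,.1653+.0762,.05+.044-.0187],yf); d=cam('scene'); cv2.imwrite('pics/s3.png',cv2.resize(d['color'][80:230,230:430,::-1],None,fx=3,fy=3))"
```

```text
pos [0.5011 0.2363 0.0921] F [-12.7   7.6  16.7] w 0.0161 t 6.625
tool axes now [[0.006, 1.0, 0.021], [0.007, 0.021, -1.0], [-1.0, 0.006, -0.007]]
d world mm [ -0.6   5.2 -16.8]
rotvec units [ 0.02 -0.1  -0.08]
shift units now-frame [ 0.28 -0.01 -0.08] target-frame [ 0.28 -0.01 -0.09]
```

View pics/s3.png

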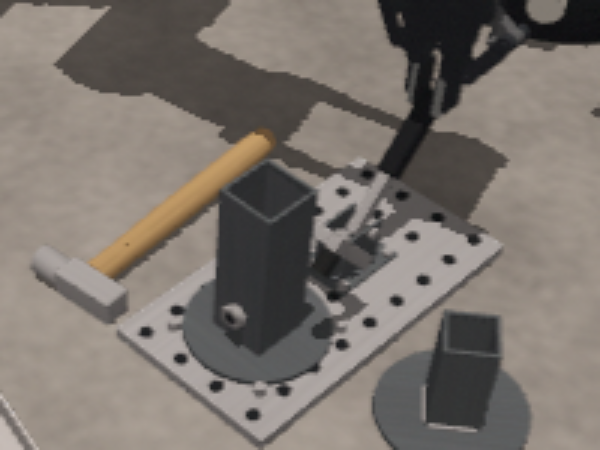

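>>> carry_out(
  deltas=[0.14, -0.01, -0.05, 0, 0, 0, -1, 0.14, -0.01, -0.05, 0, 0, 0, -1, 0.12, 0, -0.05, 0, 0, 0, -1, 0.12, 0, -0.05, 0, 0, 0, -1, 0.13, 0, -0.03, 0, 0, 0, -1, 0.13, 0, -0.03, 0, 0, 0, -1, 0, 0, 0, 0, 0, 0, -1],
)

```text
clock: 7.55
position: [0.5008, 0.2601, 0.0468]
ee_rot: [0.501, 0.503, 0.507, -0.488]
contact_force: [-15.2, 26.4, 20.1]
width: 0.0159
```

```bash
python3 -c "
from h import *
plan([.5,.1653+.088,.05-.0187],yf); d=cam('scene'); cv2.imwrite('pics/s4.png',cv2.resize(d['color'][80:230,230:430,::-1],None,fx=3,fy=3))"
```

```text
pos [0.5008 0.2601 0.0468] F [-15.2  26.4  20.1] w 0.0159 t 7.55
tool axes now [[0.008, 1.0, 0.017], [0.021, 0.017, -1.0], [-1.0, 0.009, -0.021]]
d world mm [ -0.8  -6.8 -15.5]
rotvec units [-0.05 -0.3  -0.12]
shift units now-frame [ 0.26 -0.02  0.12] target-frame [ 0.26 -0.02  0.11]
```

View pics/s4.png

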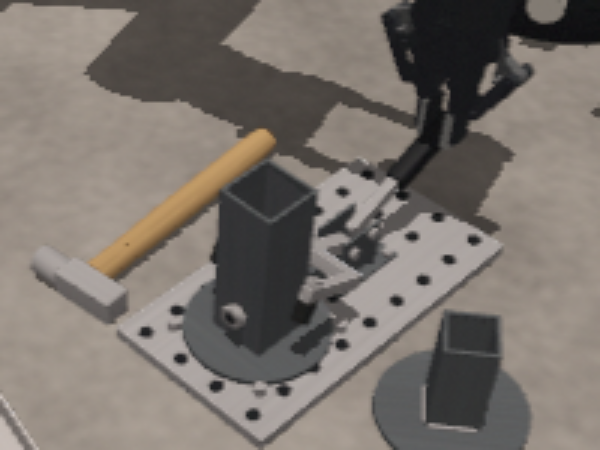

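>>> carry_out(
  deltas=[0.1, -0.01, 0.04, 0, 0, 0, -1, 0.1, -0.01, 0.03, 0, 0, 0, -1, 0.08, 0, 0.03, 0, 0, 0, -1, 0.05, 0, 0.02, 0, 0, 0, -1, 0, 0, 0, 0, 0, 0, -1],
)

```text
clock: 8.22
position: [0.501, 0.2574, 0.0278]
ee_rot: [0.499, 0.507, 0.508, -0.487]
contact_force: [-16.1, 38.2, 22.6]
width: 0.0161
```

```bash
python3 -c "
from h import *
plan([.5,.1653+.088,.05-.0187],yf); d=cam('scene'); cv2.imwrite('pics/s5.png',cv2.resize(d['color'][80:230,230:430,::-1],None,fx=3,fy=3))"
```

```text
pos [0.501  0.2574 0.0278] F [-16.1  38.2  22.6] w 0.0161 t 8.225
tool axes now [[0.011, 1.0, 0.013], [0.029, 0.013, -1.0], [-1.0, 0.011, -0.029]]
d world mm [-1.  -4.1  3.5]
rotvec units [-0.1  -0.41 -0.16]
shift units now-frame [-0.06 -0.02  0.07] target-frame [-0.06 -0.02  0.07]
```

View pics/s5.png

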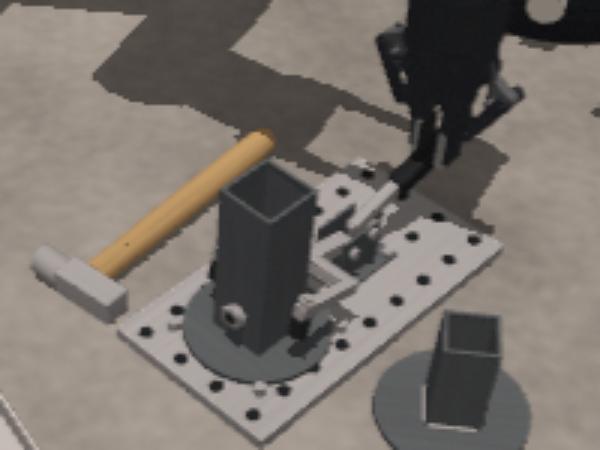

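Grasp height suggests it is nearly level, but the pads may have slipped. I'll open, lift and look.

>>> carry_out(
  deltas=[0, 0, 0, 0, 0, 0, 0.2, 0, 0, 0, 0, 0, 0, 0.2, 0, 0, 0, 0, 0, 0, 0.2, -0.5, 0, 0, 0, 0, 0, 0.2, -0.9, 0, 0, 0, 0, 0, -0.5, -0.5, 0, 0, 0, 0, 0, -1, 0, 0, 0, 0, 0, 0, -1],
)

```text
clock: 9.15
position: [0.5028, 0.241, 0.137]
ee_rot: [0.508, 0.498, 0.502, -0.491]
contact_force: [0.0, 0.1, 0.5]
width: -0.0001
```

```bash
python3 -c "
from h import *
plan([.5,.1653+.09,.07],yf)
for n in ['scene','wrist','top']:
    d=cam(n); save(d,n+'6.png'); P=cloud(d); c=d['color'].astype(int); Z=P[...,2]
    if n=='scene': cv2.imwrite('pics/s6.png',cv2.resize(d['color'][80:230,230:430,::-1],None,fx=3,fy=3))
    m=(P[...,0]>.487)&(P[...,0]<.518)&(P[...,1]>.17)&(P[...,1]<.31)&(Z>.025)&(Z<.13)&(c.max(-1)<70)
    q=P[m]
    for y in np.arange(.2,.3,.01):
        k=q[abs(q[:,1]-y)<.005]
        if len(k)>3: print(n,y.round(3),len(k),np.percentile(k[:,2],[10,50,95]).round(4),np.median(k[:,0]).round(4))
"
```

```text
pos [0.5028 0.241  0.137 ] F [0.  0.1 0.5] w -0.0001 t 9.15
tool axes now [[0.013, 1.0, 0.021], [0.002, 0.021, -1.0], [-1.0, 0.013, -0.001]]
d world mm [ -2.8  14.3 -67. ]
rotvec units [ 0.02 -0.02 -0.19]
shift units now-frame [ 1.12 -0.06 -0.24] target-frame [ 1.12 -0.04 -0.24]
scene 0.21 36 [0.0601 0.0689 0.072 ] 0.505
scene 0.22 31 [0.0607 0.0724 0.0751] 0.5037
scene 0.23 32 [0.0668 0.0737 0.0781] 0.5044
scene 0.24 30 [0.0683 0.076  0.0797] 0.5041
scene 0.25 36 [0.0722 0.0793 0.0826] 0.5031
scene 0.26 27 [0.0762 0.082  0.0853] 0.5013
scene 0.27 32 [0.0769 0.0842 0.087 ] 0.5042
scene 0.28 5 [0.0783 0.0851 0.0861] 0.5009
wrist 0.21 147 [0.069  0.0704 0.0721] 0.5014
wrist 0.22 225 [0.0714 0.0727 0.0745] 0.5012
wrist 0.23 235 [0.0737 0.0752 0.0769] 0.501
wrist 0.24 266 [0.0761 0.0776 0.0792] 0.5008
wrist 0.25 276 [0.0785 0.0801 0.0817] 0.5006
wrist 0.26 298 [0.0812 0.0828 0.0843] 0.5003
wrist 0.27 319 [0.0835 0.0852 0.087 ] 0.5001
wrist 0.28 289 [0.0763 0.0842 0.087 ] 0.5007
top 0.21 24 [0.0661 0.0714 0.0745] 0.4981
top 0.22 48 [0.0664 0.073  0.0765] 0.4984
top 0.23 47 [0.0716 0.0752 0.0783] 0.499
top 0.24 49 [0.0744 0.0781 0.0813] 0.4997
top 0.25 49 [0.0752 0.0804 0.0837] 0.4975
top 0.26 48 [0.0807 0.0831 0.086 ] 0.4988
top 0.27 50 [0.08   0.0851 0.0894] 0.4979
top 0.28 22 [0.0801 0.0871 0.0886] 0.4972
```

View pics/s6.png

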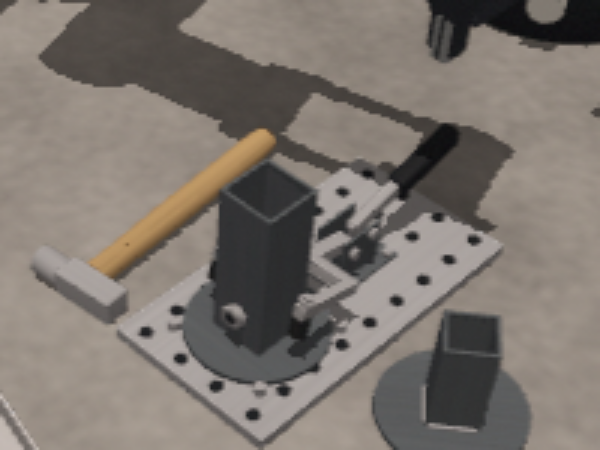

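View pics/wrist6.png

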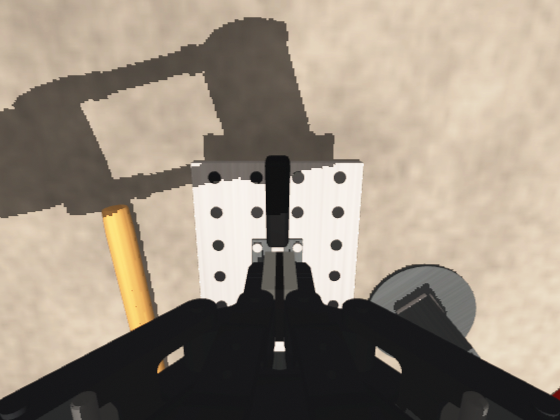

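>>> carry_out(
  deltas=[0.2, -0.04, -0.24, 0, 0, 0, -1, 0.5, 0, 0, 0, 0, -0.15, -1, 0.2, 0, 0, 0, 0, 0, -1, 0.1, 0, 0, 0, 0, 0, -1, 0.1, 0, 0, 0, 0, 0, -1, 0.1, 0, 0, 0, 0, 0, -1, 0.08, 0, 0, 0, 0, 0, -1, 0, 0, 0, 0, 0, 0, -1],
)

```text
clock: 10.3
position: [0.4976, 0.2554, 0.0572]
ee_rot: [0.505, 0.493, 0.506, -0.495]
contact_force: [0.3, -0.3, -0.3]
width: -0.0005
```

```bash
python3 -c "
from h import *
plan([.5,.2553,.058],yf)"
```

```text
pos [0.4976 0.2554 0.0572] F [ 0.3 -0.3 -0.3] w -0.0005 t 10.3
tool axes now [[-0.004, 1.0, 0.022], [-0.0, 0.022, -1.0], [-1.0, -0.004, 0.0]]
d world mm [ 2.4 -0.1  0.8]
rotvec units [0.03 0.   0.05]
shift units now-frame [-0.01  0.04  0.  ] target-frame [-0.01  0.04  0.  ]
```

>>> carry_out(
  deltas=[0.03, 0.03, 0, 0, 0, 0, -1, 0.03, 0, 0, 0, 0, 0, -1],
)

```text
clock: 10.55
position: [0.4999, 0.2556, 0.0539]
ee_rot: [0.505, 0.494, 0.506, -0.495]
contact_force: [0.0, -0.5, 0.1]
width: -0.0001
```

>>> carry_out(
  deltas=[0.04, 0, 0, 0, 0, 0, -1, 0, 0, 0, 0, 0, 0, -1],
)

```text
clock: 10.8
position: [0.4993, 0.2554, 0.0511]
ee_rot: [0.505, 0.493, 0.506, -0.495]
contact_force: [1.0, 0.1, 0.2]
width: 0.0001
```

```bash
cat > grip.py <<'E'
from h import *
plan([.5,.2553,.058],yf)
for n in ['scene','top','wrist']:
    d=cam(n); save(d,n+'7.png'); P=cloud(d); c=d['color'].astype(int); Z=P[...,2]
    if n=='scene': cv2.imwrite('pics/s7.png',cv2.resize(d['color'][80:230,230:430,::-1],None,fx=3,fy=3))
    m=(P[...,0]>.487)&(P[...,0]<.518)&(P[...,1]>.17)&(P[...,1]<.31)&(Z>.025)&(Z<.13)&(c.max(-1)<70)
    q=P[m]
    for y in np.arange(.2,.3,.01):
        k=q[abs(q[:,1]-y)<.005]
        if len(k)>3: print(n,y.round(3),len(k),np.percentile(k[:,2],[10,50,95]).round(4),np.median(k[:,0]).round(4))
E
python3 grip.py
```

```text
pos [0.4993 0.2554 0.0511] F [1.  0.1 0.2] w 0.0001 t 10.8
tool axes now [[-0.004, 1.0, 0.022], [-0.0, 0.022, -1.0], [-1.0, -0.004, 0.0]]
d world mm [ 0.7 -0.1  6.9]
rotvec units [0.04 0.   0.06]
shift units now-frame [-0.12  0.01  0.  ] target-frame [-0.12  0.01  0.  ]
scene 0.21 38 [0.0593 0.0682 0.073 ] 0.5048
scene 0.22 31 [0.0654 0.072  0.0762] 0.505
scene 0.23 31 [0.0656 0.0742 0.0773] 0.5038
scene 0.24 43 [0.0723 0.0782 0.1254] 0.5008
scene 0.25 95 [0.0769 0.1033 0.1253] 0.506
scene 0.26 27 [0.0742 0.0816 0.1173] 0.5075
scene 0.27 16 [0.0735 0.0818 0.0872] 0.5067
top 0.21 24 [0.066  0.071  0.0744] 0.4979
top 0.22 47 [0.0659 0.0724 0.0765] 0.4984
top 0.23 47 [0.0714 0.0757 0.0781] 0.4989
top 0.24 51 [0.0736 0.0781 0.0825] 0.499
top 0.25 99 [0.0782 0.1023 0.1266] 0.498
wrist 0.24 13 [0.1258 0.1262 0.1268] 0.5005
wrist 0.25 177 [0.1259 0.1267 0.1275] 0.5006
wrist 0.26 1232 [0.0834 0.11   0.1272] 0.5004
wrist 0.27 1069 [0.0841 0.0863 0.1287] 0.5001
wrist 0.28 764 [0.0755 0.0834 0.0869] 0.5001
```

View pics/s7.png

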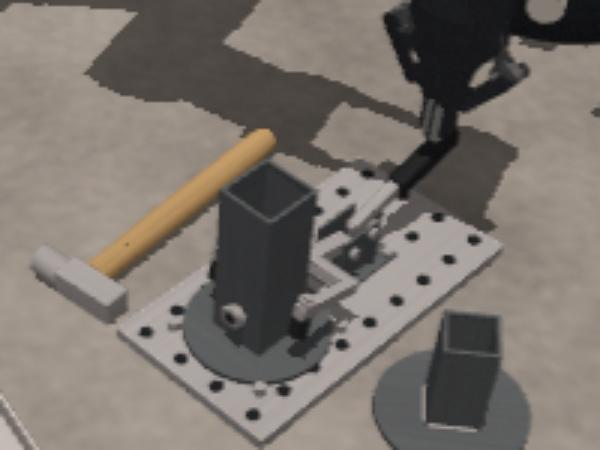

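View pics/wrist7.png

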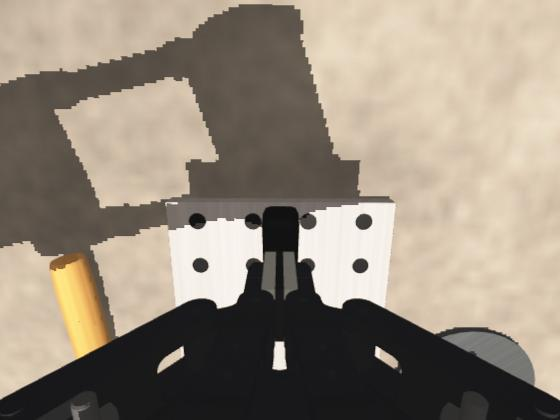

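```bash
python3 -c "
import cv2
for n,x,y in [('scene',330,100),('top',100,200)]:
    im=cv2.imread(f'pics/{n}7.png')[y:y+75,x:x+100]; cv2.imwrite(f'pics/{n}7c.png',cv2.resize(im,None,fx=7,fy=7,interpolation=0))
a=cv2.imread('pics/scene7c.png');b=cv2.imread('pics/top7c.png')
cv2.imwrite('pics/both7.png',cv2.resize(cv2.vconcat([a,b]),(400,600)))"
```

```text
(no output)
```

View pics/both7.png

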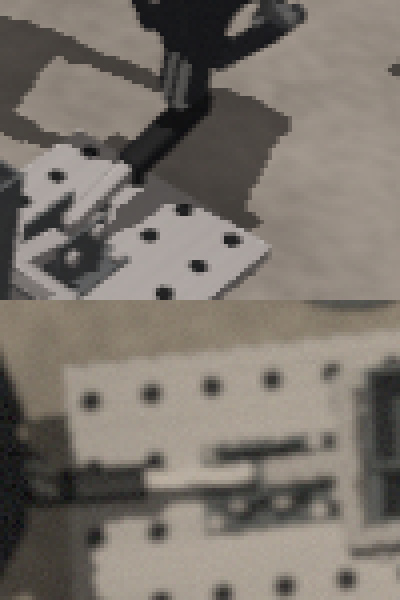

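```bash
python3 -c "
from h import *
s=readout.get_state(); print(s['position'],s['contact_force'],s['moment'],s['effort'].round(2))
for n in ['wrist','scene','top']:
    d=cam(n); P=cloud(d); p=s['position']
    for dz in (0,.03):
        q=d['R'].T@(p+[0,0,dz]-np.array(d['origin'])); uv=d['mtx']@q; print(n,dz,uv[:2]/uv[2],'depth',q[2])
    if n=='wrist':
        for v in range(200,330,8):
            print(v,[tuple((P[v,u]*1000).round(0).tolist()) for u in (268,280,291)])
        cv2.imwrite('pics/w8.png',cv2.resize(d['color'][190:390,180:380,::-1],None,fx=3,fy=3,interpolation=0))
"
```

```text
[0.4995133  0.25550636 0.05133544] [-0.42741975 -0.10997719  0.52720759] [ 0.02077362 -0.05581374 -0.00907093] [-0.000e+00 -4.296e+01 -2.022e+01  0.000e+00  2.000e-02  0.000e+00]
wrist 0 [278.18831938 239.00595565] depth 0.19356726337618282
wrist 0.03 [277.81265108 261.3604483 ] depth 0.16480434323918325
200 [(492.0, 268.0, 8.0), (500.0, 268.0, 8.0), (508.0, 268.0, 8.0)]
208 [(494.0, 281.0, 75.0), (500.0, 281.0, 75.0), (505.0, 282.0, 76.0)]
216 [(494.0, 279.0, 82.0), (500.0, 280.0, 83.0), (505.0, 280.0, 82.0)]
224 [(494.0, 277.0, 86.0), (500.0, 277.0, 87.0), (505.0, 277.0, 85.0)]
232 [(495.0, 273.0, 85.0), (500.0, 273.0, 86.0), (505.0, 273.0, 86.0)]
240 [(495.0, 268.0, 84.0), (500.0, 269.0, 85.0), (506.0, 269.0, 85.0)]
248 [(495.0, 264.0, 84.0), (500.0, 264.0, 84.0), (506.0, 264.0, 84.0)]
256 [(495.0, 266.0, 98.0), (500.0, 267.0, 100.0), (505.0, 266.0, 98.0)]
264 [(495.0, 266.0, 107.0), (500.0, 267.0, 107.0), (505.0, 266.0, 106.0)]
272 [(496.0, 266.0, 114.0), (500.0, 267.0, 114.0), (505.0, 266.0, 113.0)]
280 [(496.0, 266.0, 119.0), (500.0, 267.0, 120.0), (504.0, 267.0, 121.0)]
288 [(496.0, 266.0, 126.0), (500.0, 266.0, 125.0), (504.0, 266.0, 126.0)]
296 [(496.0, 267.0, 133.0), (500.0, 264.0, 127.0), (504.0, 267.0, 133.0)]
304 [(496.0, 267.0, 138.0), (501.0, 261.0, 128.0), (504.0, 268.0, 138.0)]
312 [(497.0, 267.0, 142.0), (501.0, 257.0, 127.0), (504.0, 268.0, 143.0)]
320 [(497.0, 267.0, 146.0), (501.0, 253.0, 126.0), (504.0, 268.0, 147.0)]
328 [(497.0, 267.0, 149.0), (501.0, 250.0, 127.0), (504.0, 267.0, 150.0)]
scene 0 [372.78810541 136.34408171] depth 1.0853885144359596
scene 0.03 [374.74104988 127.04650676] depth 1.0621695550986479
top 0 [116.37372754 248.62255444] depth 0.9403167347808135
top 0.03 [111.04352017 246.63739465] depth 0.9110967651965987
```

View pics/w8.png

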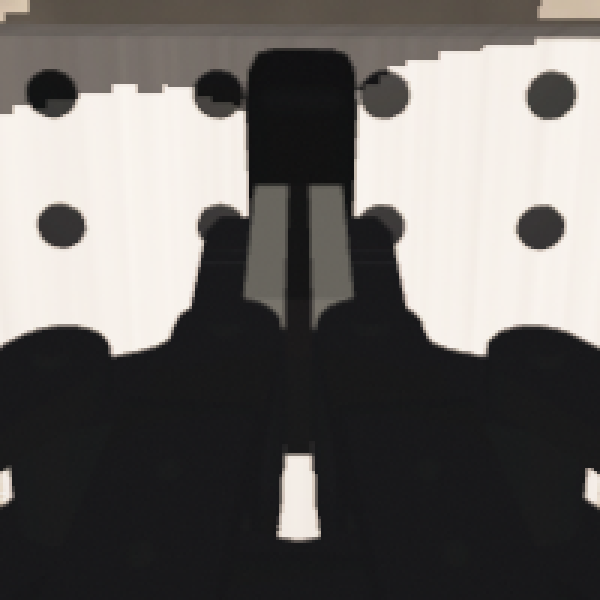

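Unexpected: the shut fingers pass through the grip without any force, and the handle stays at about 14°. I'll lift out and re-pinch with a firmer grip.

>>> carry_out(
  deltas=[-0.6, 0, 0, 0, 0, 0, -1, -0.3, 0, 0, 0, 0, 0, -0.2, 0, 0, 0, 0, 0, 0, -0.2, 0, 0, 0.08, 0, 0, 0, -0.2],
)

```text
clock: 11.6
position: [0.4991, 0.2505, 0.1045]
ee_rot: [0.505, 0.493, 0.507, -0.496]
contact_force: [-0.4, -0.2, -0.3]
width: 0.0346
```

```bash
python3 -c "
from h import *
plan([.5005,.2507,.050],yf)
d=cam('scene'); cv2.imwrite('pics/s9.png',cv2.resize(d['color'][80:230,230:430,::-1],None,fx=3,fy=3))"
```

```text
pos [0.4991 0.2505 0.1045] F [-0.4 -0.2 -0.3] w 0.0346 t 11.6
tool axes now [[-0.005, 1.0, 0.023], [-0.001, 0.023, -1.0], [-1.0, -0.005, 0.0]]
d world mm [  1.4   0.2 -54.5]
rotvec units [0.04 0.01 0.07]
shift units now-frame [ 0.91  0.03 -0.  ] target-frame [ 0.91  0.02 -0.  ]
```

View pics/s9.png

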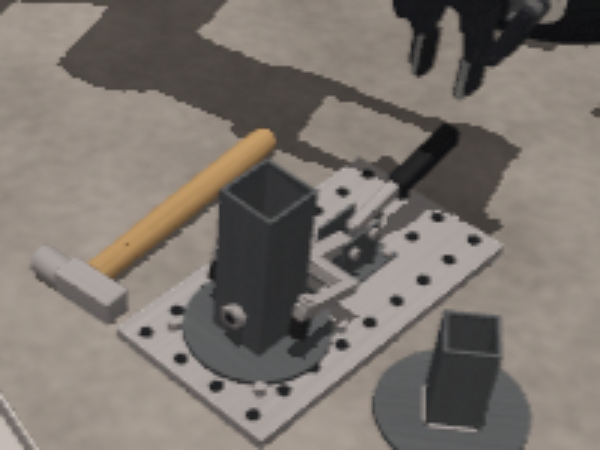

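```bash
python3 -c "
from h import *
s=readout.get_state(); d=cam('wrist'); P=cloud(d); save(d,'w10.png')
Z=P[...,2]; q=P[(abs(P[...,0]-.4995)<.06)&(abs(P[...,1]-.2505)<.03)&(Z>.09)]
print(s['position']); 
for z in np.arange(.09,.2,.01):
    k=q[abs(q[:,2]-z)<.005]; 
    if len(k): print(z.round(2),len(k),k.min(0).round(3),k.max(0).round(3))
for n in ['scene','top']:
    d=cam(n); P=cloud(d); Z=P[...,2]; q=P[(abs(P[...,0]-.4995)<.06)&(abs(P[...,1]-.2505)<.02)&(Z>.09)]
    print(n,[(z.round(2),int((abs(q[:,2]-z)<.005).sum())) for z in np.arange(.09,.2,.01)])
"
```

```text
[0.49884408 0.24960208 0.1042027 ]
0.14 30 [0.483 0.248 0.143] [0.517 0.259 0.145]
0.15 588 [0.469 0.238 0.145] [0.53  0.262 0.155]
0.16 945 [0.469 0.238 0.155] [0.53  0.262 0.165]
0.17 1080 [0.469 0.238 0.165] [0.53  0.262 0.175]
0.18 1478 [0.465 0.238 0.175] [0.536 0.263 0.185]
0.19 2863 [0.45  0.236 0.185] [0.551 0.265 0.195]
0.2 8891 [0.446 0.236 0.195] [0.554 0.265 0.205]
scene [(np.float64(0.09), 0), (np.float64(0.1), 0), (np.float64(0.11), 0), (np.float64(0.12), 0), (np.float64(0.13), 0), (np.float64(0.14), 5), (np.float64(0.15), 50), (np.float64(0.16), 62), (np.float64(0.17), 70), (np.float64(0.18), 55), (np.float64(0.19), 116), (np.float64(0.2), 153)]
top [(np.float64(0.09), 0), (np.float64(0.1), 0), (np.float64(0.11), 0), (np.float64(0.12), 0), (np.float64(0.13), 0), (np.float64(0.14), 0), (np.float64(0.15), 27), (np.float64(0.16), 48), (np.float64(0.17), 39), (np.float64(0.18), 31), (np.float64(0.19), 69), (np.float64(0.2), 156)]
```

View pics/w10.png

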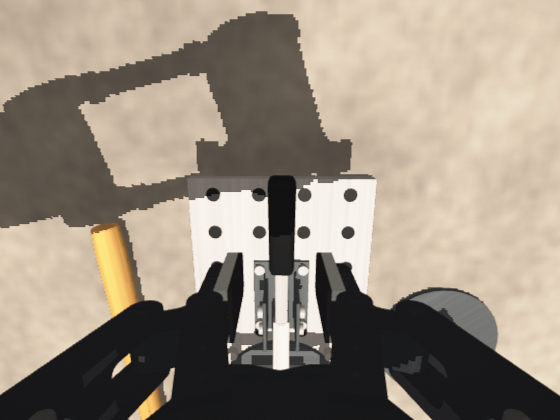

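```bash
python3 -c "
from h import *
P=np.load('wrist0.npz')['P']; p=np.array([.1515,-.5542,.1925])
q=(P-p); r=q[(np.linalg.norm(q[...,:2],axis=-1)<.075)&(q[...,2]>-.03)]
h,e=np.histogram(r[:,2],np.arange(-.03,.12,.005)); print(list(zip(e.round(3),h)))
"
```

```text
[(np.float64(-0.03), np.int64(0)), (np.float64(-0.025), np.int64(0)), (np.float64(-0.02), np.int64(0)), (np.float64(-0.015), np.int64(0)), (np.float64(-0.01), np.int64(0)), (np.float64(-0.005), np.int64(0)), (np.float64(0.0), np.int64(0)), (np.float64(0.005), np.int64(0)), (np.float64(0.01), np.int64(0)), (np.float64(0.015), np.int64(0)), (np.float64(0.02), np.int64(0)), (np.float64(0.025), np.int64(0)), (np.float64(0.03), np.int64(0)), (np.float64(0.035), np.int64(0)), (np.float64(0.04), np.int64(0)), (np.float64(0.045), np.int64(0)), (np.float64(0.05), np.int64(253)), (np.float64(0.055), np.int64(593)), (np.float64(0.06), np.int64(721)), (np.float64(0.065), np.int64(843)), (np.float64(0.07), np.int64(912)), (np.float64(0.075), np.int64(1029)), (np.float64(0.08), np.int64(913)), (np.float64(0.085), np.int64(1052)), (np.float64(0.09), np.int64(553)), (np.float64(0.095), np.int64(2085)), (np.float64(0.1), np.int64(6060)), (np.float64(0.105), np.int64(6833)), (np.float64(0.11), np.int64(4346))]
```

The cameras agree that the real fingertips sit about 37 mm short of the reported TCP along the tool axis. At the start they were 50 mm above it with the gripper open, where 13 mm was expected, and the scene and wrist views now show the same. So my first pinch held only the end of the grip, and my "press" stopped short of it. I'll correct for this: real tip z = reported TCP z + 0.037.

>>> carry_out(
  deltas=[0, 0.03, -0.08, 0, 0, 0, -1, 0, 0, 0, 0, 0, 0, -1, 0.5, 0, 0, 0, 0, 0, -1, 0.4, 0, 0, 0, 0, 0, -1, 0.1, 0, 0, 0, 0, 0, -1, 0.1, 0, 0, 0, 0, 0, -1, 0.08, 0, 0, 0, 0, 0, -1, 0.08, 0, 0, 0, 0, 0, -1],
)

```text
clock: 12.8
position: [0.5015, 0.2573, 0.0314]
ee_rot: [0.504, 0.495, 0.507, -0.494]
contact_force: [-3.3, 3.9, 7.0]
width: -0.0001
```

```bash
python3 grip.py
```

```text
pos [0.5015 0.2573 0.0314] F [-3.3  3.9  7. ] w -0.0001 t 12.8
tool axes now [[-0.002, 1.0, 0.022], [0.003, 0.022, -1.0], [-1.0, -0.002, -0.003]]
d world mm [-1.5 -2.  26.6]
rotvec units [ 0.03 -0.04  0.03]
shift units now-frame [-0.44 -0.03  0.03] target-frame [-0.44 -0.03  0.03]
scene 0.21 27 [0.0542 0.0623 0.0653] 0.5037
scene 0.22 27 [0.0531 0.063  0.0662] 0.5054
scene 0.23 29 [0.0562 0.0643 0.0669] 0.5062
scene 0.24 69 [0.0609 0.1124 0.1264] 0.5017
scene 0.25 131 [0.0671 0.0971 0.1252] 0.507
scene 0.26 40 [0.0605 0.0945 0.128 ] 0.5127
scene 0.27 11 [0.0552 0.064  0.1027] 0.508
scene 0.28 7 [0.0589 0.0637 0.0695] 0.5071
top 0.21 14 [0.0542 0.0644 0.0664] 0.4958
top 0.22 42 [0.0621 0.064  0.0665] 0.4978
top 0.23 43 [0.0588 0.0653 0.0683] 0.4984
top 0.24 46 [0.0641 0.0669 0.0696] 0.4988
top 0.25 145 [0.0666 0.0931 0.1221] 0.4993
top 0.26 8 [0.0617 0.0799 0.1036] 0.4901
wrist 0.2 11 [0.0585 0.0589 0.0594] 0.5069
wrist 0.21 16 [0.062  0.0626 0.0636] 0.5036
wrist 0.25 565 [0.106  0.1166 0.1221] 0.5029
wrist 0.26 1346 [0.0792 0.0952 0.1172] 0.5019
wrist 0.27 3563 [0.0693 0.1162 0.1267] 0.5017
wrist 0.28 957 [0.0606 0.0689 0.0708] 0.5003
```

View pics/s7.png

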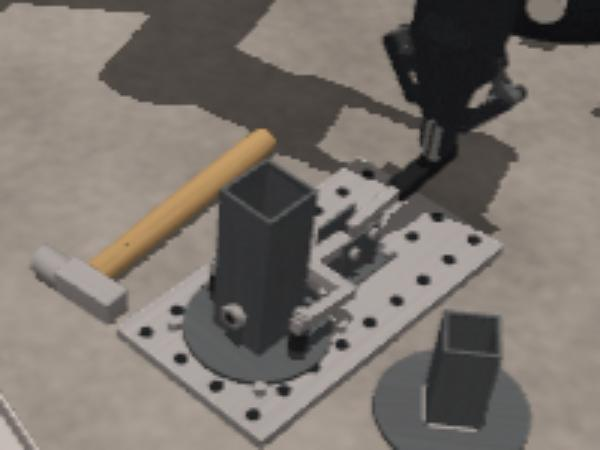

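The offset model holds: contact gives about 7 N and the handle is moving, now about 7° above level. I'll keep pressing.

>>> carry_out(
  deltas=[0.07, 0, 0, 0, 0, 0, -1, 0.07, 0, 0, 0, 0, 0, -1, 0, 0, 0, 0, 0, 0, -1],
)

```text
clock: 13.32
position: [0.5023, 0.2567, 0.0224]
ee_rot: [0.505, 0.495, 0.506, -0.494]
contact_force: [-1.0, 1.9, 4.3]
width: 0.0001
```

>>> carry_out(
  deltas=[0.07, 0, 0, 0, 0, 0, -1, 0, 0, 0, 0, 0, 0, -1],
)

```text
clock: 13.58
position: [0.5024, 0.2569, 0.0206]
ee_rot: [0.505, 0.495, 0.506, -0.494]
contact_force: [-3.9, 2.5, 20.3]
width: -0.0001
```

```bash
python3 grip.py
```

```text
pos [0.5024 0.2569 0.0206] F [-3.9  2.5 20.3] w -0.0001 t 13.575
tool axes now [[-0.0, 1.0, 0.022], [0.002, 0.022, -1.0], [-1.0, -0.0, -0.002]]
d world mm [-2.4 -1.6 37.4]
rotvec units [ 0.03 -0.03  0.  ]
shift units now-frame [-0.62 -0.04  0.02] target-frame [-0.62 -0.04  0.03]
scene 0.21 23 [0.0478 0.0573 0.0596] 0.5058
scene 0.22 26 [0.0495 0.0573 0.0594] 0.5052
scene 0.23 29 [0.0477 0.0571 0.0592] 0.5034
scene 0.24 101 [0.0564 0.1073 0.1276] 0.502
scene 0.25 127 [0.0591 0.0892 0.1248] 0.5073
scene 0.26 33 [0.0519 0.0837 0.122 ] 0.5134
scene 0.27 15 [0.0445 0.0531 0.1153] 0.508
scene 0.28 5 [0.045  0.0485 0.0566] 0.5068
top 0.21 14 [0.0518 0.0576 0.0605] 0.4955
top 0.22 39 [0.0561 0.0589 0.0622] 0.4982
top 0.23 41 [0.0555 0.059  0.062 ] 0.4975
top 0.24 52 [0.0562 0.0594 0.1288] 0.4983
top 0.25 136 [0.058  0.0822 0.113 ] 0.4999
top 0.26 8 [0.0465 0.0636 0.1017] 0.4898
wrist 0.21 55 [0.0577 0.0584 0.0592] 0.5039
wrist 0.22 18 [0.0581 0.0587 0.0598] 0.5044
wrist 0.25 568 [0.0956 0.1063 0.1115] 0.5035
wrist 0.26 1493 [0.0688 0.0866 0.1239] 0.5021
wrist 0.27 5130 [0.0587 0.111  0.129 ] 0.5021
wrist 0.28 977 [0.0492 0.0575 0.0592] 0.5002
```

>>> carry_out(
  deltas=[0.04, 0, 0, 0, 0, 0, -1, 0, 0, 0, 0, 0, 0, -1],
)

```text
clock: 13.98
position: [0.5026, 0.2569, 0.0203]
ee_rot: [0.505, 0.495, 0.506, -0.493]
contact_force: [-8.7, 1.7, 32.8]
width: -0.0001
```

>>> carry_out(
  deltas=[-0.9, 0, 0, 0, 0, 0, -1, -0.9, 0, 0, 0, 0, 0, 1, -0.9, 0, 0, 0, 0, 0, 1, 0, 0, 0, 0, 0, 0, 1],
)

```text
clock: 14.48
position: [0.5052, 0.2561, 0.1818]
ee_rot: [0.507, 0.497, 0.504, -0.492]
contact_force: [0.1, -0.6, -0.0]
width: 0.0545
```

```bash
python3 grip.py; python3 -c "
from h import *
plan([.504,.0483,.18],yf)
"
```

```text
pos [0.5052 0.2561 0.1818] F [ 0.1 -0.6 -0. ] w 0.0545 t 14.475
tool axes now [[0.007, 1.0, 0.022], [0.002, 0.022, -1.0], [-1.0, 0.007, -0.002]]
d world mm [  -5.2   -0.8 -123.8]
rotvec units [ 0.04 -0.03 -0.1 ]
shift units now-frame [ 2.06 -0.1   0.02] target-frame [ 2.06 -0.09  0.01]
scene 0.21 22 [0.0481 0.0564 0.0594] 0.5056
scene 0.22 25 [0.049  0.0581 0.0604] 0.5047
scene 0.23 31 [0.0472 0.0575 0.0602] 0.5049
scene 0.24 25 [0.0502 0.0579 0.0597] 0.5052
scene 0.25 26 [0.0496 0.0573 0.0595] 0.5062
scene 0.26 26 [0.0506 0.0581 0.0611] 0.5035
scene 0.27 27 [0.0481 0.0571 0.0594] 0.5057
scene 0.28 14 [0.0521 0.0572 0.0595] 0.5025
top 0.21 16 [0.0521 0.0584 0.0613] 0.4955
top 0.22 39 [0.0549 0.059  0.0631] 0.4985
top 0.23 41 [0.0566 0.0596 0.0625] 0.4986
top 0.24 43 [0.0564 0.059  0.0617] 0.498
top 0.25 37 [0.0553 0.0593 0.0614] 0.4971
top 0.26 44 [0.0559 0.0589 0.0625] 0.4983
top 0.27 44 [0.0554 0.0595 0.0613] 0.4987
top 0.28 37 [0.0529 0.059  0.0613] 0.4975
wrist 0.21 58 [0.0571 0.0581 0.0593] 0.501
wrist 0.22 171 [0.0573 0.0586 0.0598] 0.5009
wrist 0.23 178 [0.0573 0.0586 0.0596] 0.5011
wrist 0.24 183 [0.0576 0.0587 0.0596] 0.5005
wrist 0.25 190 [0.0571 0.0585 0.0598] 0.501
wrist 0.26 187 [0.0572 0.0585 0.06  ] 0.5001
wrist 0.27 189 [0.0573 0.0586 0.0599] 0.5006
wrist 0.28 225 [0.0522 0.058  0.0594] 0.5004
pos [0.501  0.2549 0.1757] F [ 0.6 -0.5 -0.9] w 0.0758 t 14.625
tool axes now [[-0.005, 1.0, 0.022], [-0.001, 0.022, -1.0], [-1.0, -0.005, 0.001]]
d world mm [   3.  -206.6    4.3]
rotvec units [0.03 0.02 0.07]
shift units now-frame [-0.07 -0.03  3.44] target-frame [-0.07 -0.02  3.44]
```

View pics/s7.png

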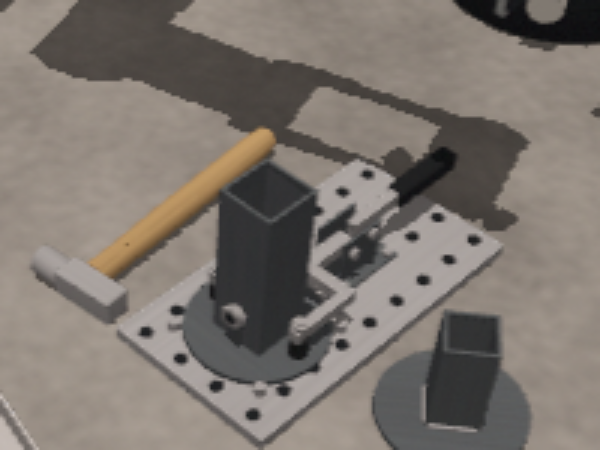

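The clamp is shut: the grip top reads 0.0585–0.059 along its whole length, which is level, and it met a firm stop. Next I go to the sleeve.

>>> carry_out(
  deltas=[-0.1, 0, 0.86, 0, 0, 0, 1, 0, 0, 0.86, 0, 0, 0, 1, 0, 0, 0.86, 0, 0, 0, 1, 0, 0, 0.86, 0, 0, 0, 1, 0, 0, 0, 0, 0, 0, 1],
)

```text
clock: 15.25
position: [0.5052, 0.0458, 0.1806]
ee_rot: [0.503, 0.493, 0.506, -0.498]
contact_force: [-0.3, -0.1, 0.4]
width: 0.0854
```

```bash
python3 -c "
from h import *
plan([.504,.0483,.069],yf)
d=cam('wrist'); save(d,'w11.png')
"
```

```text
pos [0.5052 0.0458 0.1806] F [-0.3 -0.1  0.4] w 0.0854 t 15.25
tool axes now [[-0.008, 1.0, 0.017], [-0.002, 0.017, -1.0], [-1.0, -0.008, 0.001]]
d world mm [  -1.2    2.5 -111.6]
rotvec units [-0.04  0.02  0.11]
shift units now-frame [ 1.86 -0.   -0.04] target-frame [ 1.86 -0.02 -0.04]
```

View pics/w11.png

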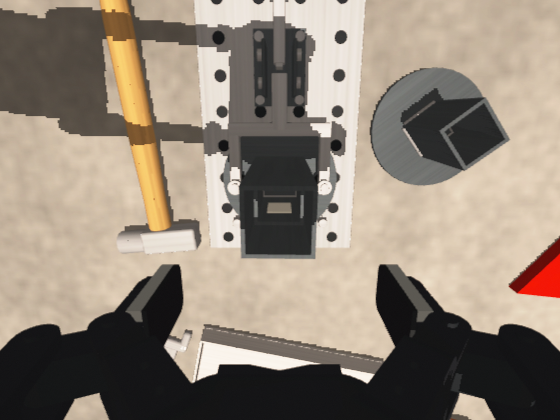

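The sleeve mouth, at (242–316, 195–258), is centred between the fingers. Descending and gripping.

>>> carry_out(
  deltas=[0.6, -0.02, -0.04, 0, 0, 0.1, 1, 0.6, 0, 0, 0, 0, 0, 1, 0.5, 0, 0, 0, 0, 0, 1, 0.16, 0, 0, 0, 0, 0, 1, 0, 0, 0, 0, 0, 0, 1, 0, 0, 0, 0, 0, 0, -1, 0, 0, 0, 0, 0, 0, -1, 0, 0, 0, 0, 0, 0, -1, 0, 0, 0, 0, 0, 0, -1, 0, 0, 0, 0, 0, 0, -1],
  newtons=80,
)

```text
clock: 16.55
position: [0.505, 0.0517, 0.0724]
ee_rot: [0.506, 0.495, 0.505, -0.493]
contact_force: [-2.8, 0.7, 5.5]
width: 0.0491
```

```bash
python3 -c "
from h import *
plan([.504,.0483,.069],yf)
d=cam('scene'); cv2.imwrite('pics/s12.png',cv2.resize(d['color'][80:230,230:430,::-1],None,fx=3,fy=3))
"
```

```text
pos [0.505  0.0517 0.0724] F [-2.8  0.7  5.5] w 0.0491 t 16.55
tool axes now [[0.004, 1.0, 0.022], [0.0, 0.022, -1.0], [-1.0, 0.004, -0.0]]
d world mm [-1.  -3.4 -3.4]
rotvec units [ 0.03 -0.   -0.06]
shift units now-frame [ 0.06 -0.02  0.06] target-frame [ 0.06 -0.02  0.06]
```

View pics/s12.png

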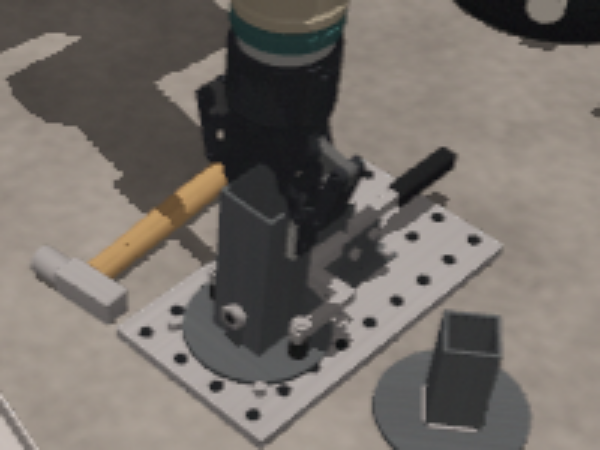

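>>> carry_out(
  deltas=[-0.2, 0, 0, 0, 0, 0, -1, -0.2, 0, 0, 0, 0, 0, -1, -0.3, 0, 0, 0, 0, 0, -1, -0.3, 0, 0, 0, 0, 0, -1],
)

```text
clock: 17.1
position: [0.5036, 0.0516, 0.1309]
ee_rot: [0.506, 0.494, 0.506, -0.494]
contact_force: [0.7, -0.0, -12.7]
width: 0.0491
```

```bash
python3 -c "
from h import *
plan([.504,.0483,.18],yf)
d=cam('scene'); cv2.imwrite('pics/s13.png',cv2.resize(d['color'][80:230,230:430,::-1],None,fx=3,fy=3))
"
```

```text
pos [0.5036 0.0516 0.1309] F [  0.7  -0.  -12.7] w 0.0491 t 17.1
tool axes now [[0.0, 1.0, 0.022], [0.0, 0.022, -1.0], [-1.0, 0.0, -0.0]]
d world mm [ 0.4 -3.3 49.1]
rotvec units [ 0.03 -0.   -0.  ]
shift units now-frame [-0.82  0.    0.06] target-frame [-0.82  0.    0.06]
```

View pics/s13.png

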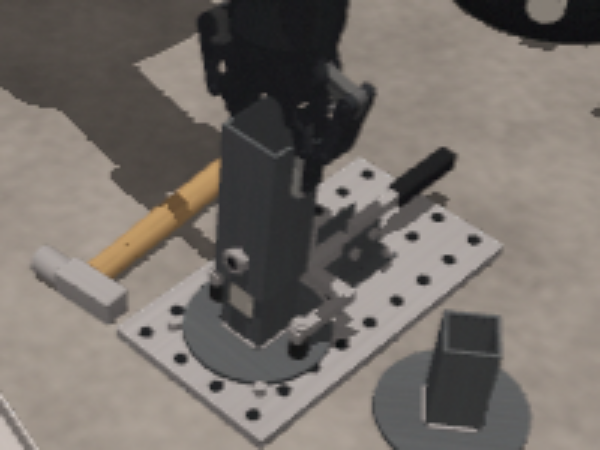

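The sleeve is rising and the foot stays clamped. I'll continue up until it is clear.

>>> carry_out(
  deltas=[-0.25, 0, 0, 0, 0, 0, -1, -0.2, 0, 0, 0, 0, 0, -1, -0.2, 0, 0, 0, 0, 0, -1, -0.4, 0, 0, 0, 0, 0, -1, -0.45, 0, 0, 0, 0, 0, -1, 0, 0, 0, 0, 0, 0, -1],
)

```text
clock: 17.9
position: [0.5066, 0.0515, 0.2236]
ee_rot: [0.508, 0.497, 0.503, -0.492]
contact_force: [0.4, -0.3, -4.1]
width: 0.0495
```

```bash
python3 -c "
from h import *
plan([.4565,-.2275,.22],[.979,-.204,0])
d=cam('scene'); save(d,'s14.png'); P=cloud(d); c=d['color'].astype(int);Z=P[...,2]
m=(abs(P[...,0]-.504)<.07)&(abs(P[...,1]-.049)<.09)&(Z>.013)&(Z<.024)&(c.max(-1)<110); q=P[m]; print('disc z',np.median(q[:,2]),len(q))
"
```

```text
pos [0.5066 0.0515 0.2236] F [ 0.4 -0.3 -4.1] w 0.0495 t 17.9
tool axes now [[0.009, 1.0, 0.023], [-0.0, 0.023, -1.0], [-1.0, 0.009, 0.0]]
d world mm [ -50.1 -279.    -3.6]
rotvec units [ 3.27 -0.01 -0.13]
shift units now-frame [ 0.05 -0.94  4.63] target-frame [0.06 0.13 4.72]
disc z 0.017633442966183965 911
```

View pics/s14.png

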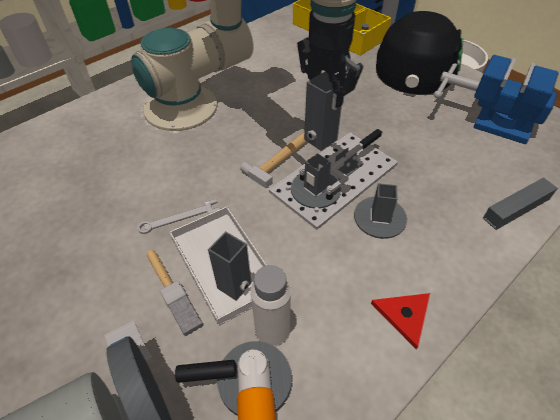

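The sleeve is free, the stub is bare and the disc is still at 17.6 mm. Next I turn to the tray's axes and carry it over.

>>> carry_out(
  deltas=[0, 0, 0, 0.8, 0, 0, -1, 0, 0, 0, 0.9, 0, 0, -1, 0, 0, 0, 0.9, 0, 0, -1, 0, 0, 0, 0.7, 0, 0, -1, 0, 0.02, 0.3, 0, 0, 0, -1, 0, 0.02, 0.6, 0, 0, 0, -1, 0, 0.02, 0.7, 0, 0, 0, -1, 0, 0.02, 0.7, 0, 0, 0, -1, 0, 0.02, 0.7, 0, 0, 0, -1, 0, 0.02, 0.7, 0, 0, 0, -1],
)

```text
clock: 19.2
position: [0.4645, -0.1692, 0.2202]
ee_rot: [0.446, 0.55, 0.445, -0.549]
contact_force: [1.3, 0.5, -3.7]
width: 0.0492
```

>>> carry_out(
  deltas=[0, 0, 0.6, 0, 0, 0, -1, 0, 0, 0.4, 0, 0, 0, -1, 0, 0, 0, 0, 0, 0, -1],
)

```text
clock: 19.58
position: [0.4522, -0.228, 0.22]
ee_rot: [0.445, 0.55, 0.444, -0.549]
contact_force: [0.5, 0.3, -4.4]
width: 0.0492
```

```bash
python3 -c "
from h import *
plan([.4565,-.2275,.0574],[.979,-.204,0])
d=cam('scene'); save(d,'s15.png')
for n in ['scene','top']:
    d=cam(n);P=cloud(d); c=d['color'].astype(int);Z=P[...,2]
    m=(abs(P[...,0]-.46)<.06)&(abs(P[...,1]+.2275)<.06)&(Z>.10)&(Z<.25)&(c.max(-1)<110); q=P[m]
    h,e=np.histogram(q[:,2],np.arange(.1,.26,.005)); print(n,list(zip(e.round(3).tolist(),h.tolist())))
    k=q[(q[:,2]<.22)]; print(k.min(0),k.max(0))
"
```

```text
pos [ 0.4522 -0.228   0.22  ] F [ 0.5  0.3 -4.4] w 0.0492 t 19.575
tool axes now [[0.002, 0.978, -0.209], [-0.0, -0.209, -0.978], [-1.0, 0.002, -0.0]]
d world mm [   4.3    0.5 -162.6]
rotvec units [-0.08 -0.   -0.02]
shift units now-frame [ 2.71  0.06 -0.02] target-frame [ 2.71  0.07 -0.02]
scene [(0.1, 0), (0.105, 0), (0.11, 0), (0.115, 0), (0.12, 0), (0.125, 0), (0.13, 0), (0.135, 0), (0.14, 0), (0.145, 0), (0.15, 0), (0.155, 0), (0.16, 2), (0.165, 44), (0.17, 52), (0.175, 54), (0.18, 56), (0.185, 55), (0.19, 58), (0.195, 70), (0.2, 65), (0.205, 64), (0.21, 65), (0.215, 58), (0.22, 72), (0.225, 64), (0.23, 66), (0.235, 69), (0.24, 71), (0.245, 65), (0.25, 0)]
[ 0.42086894 -0.26397186  0.16441148] [ 0.48147223 -0.2104693   0.21993649]
top [(0.1, 0), (0.105, 0), (0.11, 0), (0.115, 0), (0.12, 0), (0.125, 0), (0.13, 0), (0.135, 0), (0.14, 0), (0.145, 0), (0.15, 0), (0.155, 0), (0.16, 0), (0.165, 4), (0.17, 4), (0.175, 3), (0.18, 12), (0.185, 13), (0.19, 12), (0.195, 13), (0.2, 14), (0.205, 11), (0.21, 13), (0.215, 12), (0.22, 14), (0.225, 13), (0.23, 9), (0.235, 13), (0.24, 14), (0.245, 12), (0.25, 0)]
[ 0.42501985 -0.22610708  0.16565685] [ 0.46856987 -0.19750178  0.21980827]
```

View pics/s15.png

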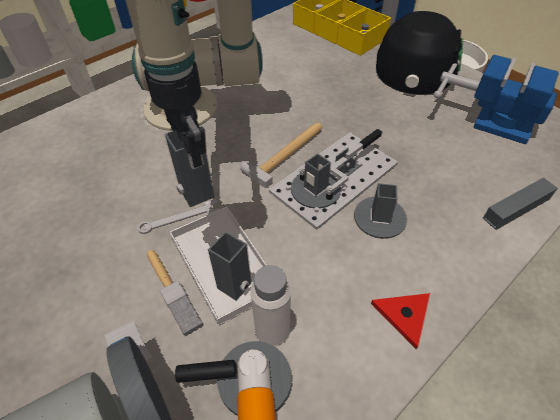

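>>> carry_out(
  deltas=[0.6, 0.07, 0, 0, 0, 0, -1, 0.7, 0, 0, 0, 0, 0, -1, 0.6, 0, 0, 0, 0, 0, -1, 0.4, 0, 0, 0, 0, 0, -1, 0.2, 0, 0, 0, 0, 0, -1, 0, 0, 0, 0, 0, 0, -1],
)

```text
clock: 20.48
position: [0.4581, -0.226, 0.0706]
ee_rot: [0.446, 0.55, 0.445, -0.548]
contact_force: [-0.6, -0.1, -3.5]
width: 0.049
```

>>> carry_out(
  deltas=[0.04, 0, 0, 0, 0, 0, -1, 0.03, 0, 0, 0, 0, 0, -1],
)

```text
clock: 20.72
position: [0.459, -0.2271, 0.0677]
ee_rot: [0.447, 0.55, 0.444, -0.548]
contact_force: [-0.1, -0.7, -2.9]
width: 0.0492
```

>>> carry_out(
  deltas=[0.03, 0, 0, 0, 0, 0, -1, 0, 0, 0, 0, 0, 0, -1],
)

```text
clock: 20.98
position: [0.4582, -0.2267, 0.0651]
ee_rot: [0.446, 0.55, 0.445, -0.548]
contact_force: [-0.5, 0.0, -4.2]
width: 0.0495
```

>>> carry_out(
  deltas=[0.04, 0, 0, 0, 0, 0, -1, 0.03, 0, 0, 0, 0, 0, -1],
)

```text
clock: 21.22
position: [0.4582, -0.2267, 0.0606]
ee_rot: [0.446, 0.55, 0.445, -0.548]
contact_force: [0.4, -0.4, -3.2]
width: 0.0494
```

>>> carry_out(
  deltas=[0.02, 0, 0, 0, 0, 0, -1, 0, 0, 0, 0, 0, 0, -1],
)

```text
clock: 21.48
position: [0.4582, -0.2266, 0.0594]
ee_rot: [0.446, 0.55, 0.445, -0.548]
contact_force: [0.6, 0.6, -4.1]
width: 0.0492
```

>>> carry_out(
  deltas=[0.02, 0, 0, 0, 0, 0, -1, 0, 0, 0, 0, 0, 0, -1],
)

```text
clock: 21.72
position: [0.4582, -0.2266, 0.0583]
ee_rot: [0.446, 0.55, 0.445, -0.548]
contact_force: [0.4, 0.0, -3.3]
width: 0.0489
```

>>> carry_out(
  deltas=[0.02, 0, 0, 0, 0, 0, -1, 0, 0, 0, 0, 0, 0, -1],
)

```text
clock: 21.98
position: [0.4584, -0.2268, 0.0575]
ee_rot: [0.446, 0.55, 0.444, -0.548]
contact_force: [-1.0, 0.6, -0.6]
width: 0.049
```

>>> carry_out(
  deltas=[0.02, 0, 0, 0, 0, 0, -1, 0, 0, 0, 0, 0, 0, -1],
)

```text
clock: 22.22
position: [0.4584, -0.2268, 0.0575]
ee_rot: [0.447, 0.55, 0.444, -0.548]
contact_force: [-3.7, 1.9, 6.6]
width: 0.0494
```

It has touched the floor: the force went from −4 to +6.6 N and z stopped at 0.0575, as predicted. Releasing and rising.

>>> carry_out(
  deltas=[0, 0, 0, 0, 0, 0, 0.6, 0, 0, 0, 0, 0, 0, 0.6, 0, 0, 0, 0, 0, 0, 0.6, 0, 0, 0, 0, 0, 0, 0.6, -0.3, 0, 0, 0, 0, 0, 0.6, -0.6, 0, 0, 0, 0, 0, 0.6, -0.9, 0, 0, 0, 0, 0, 0.6, -0.9, 0, 0, 0, 0, 0, 0.6, -0.5, 0, 0, 0, 0, 0, 0.6, 0, 0, 0, 0, 0, 0, 0.6],
)

```text
clock: 23.48
position: [0.459, -0.2276, 0.2506]
ee_rot: [0.448, 0.551, 0.443, -0.548]
contact_force: [0.1, 1.0, -0.5]
width: 0.0681
```

```bash
python3 - <<'E'
from h import *
def rect(xy):
    (c,sz,a)=cv2.minAreaRect((xy*1000).astype(np.float32)); return np.round(c,1),np.round(sz,1),round(a,1)
s=readout.get_state(); print(s['position'],s['contact_force'],s['clock'])
for n in ['scene','top']:
    d=cam(n); save(d,n+'20.png'); P=cloud(d); c=d['color'].astype(int);Z=P[...,2]
    m=(P[...,0]>.38)&(P[...,0]<.63)&(P[...,1]<-.14)&(P[...,1]>-.33)&(Z>.134)&(Z<.15)
    nl,lab,st,ct=cv2.connectedComponentsWithStats(m.astype(np.uint8))
    for i in range(1,nl):
        if st[i,4]>40: print(n,'top',st[i].tolist(),np.median(Z[lab==i]).round(4),rect(P[lab==i][:,:2]))
    m=(P[...,0]>.49)&(P[...,0]<.515)&(P[...,1]>.21)&(P[...,1]<.285)&(Z>.025)&(Z<.13); q=P[m]; print('grip top',np.percentile(q[:,2],90).round(4))
    m=(abs(P[...,0]-.504)<.065)&(abs(P[...,1]-.048)<.065)&(Z>.013)&(Z<.024)&(c.max(-1)<110); q=P[m]; print('disc',np.median(q[:,2]).round(4),rect(q[:,:2]))
    m=(abs(P[...,0]-.504)<.04)&(abs(P[...,1]-.048)<.04)&(Z>.06); q=P[m]; print('stub top',q[:,2].max().round(4))
E
```

```text
[ 0.45899496 -0.22762981  0.25056801] [ 0.11839183  1.03328185 -0.50074111] 23.475
scene top [185, 190, 34, 30, 296] 0.1411 (array([ 457.2, -231.2]), array([50.3, 53.8]), 77.9)
scene top [208, 231, 40, 35, 349] 0.1413 (array([ 572. , -257.3]), array([51.5, 51.7]), 14.4)
grip top 0.0596
disc 0.0178 (array([504.7,  47. ]), array([121. , 129.5]), 1.9)
stub top 0.1054
top top [342, 226, 16, 4, 41] 0.1421 (array([ 479.7, -230.9]), array([29.5,  3.6]), 78.3)
top top [336, 232, 22, 22, 84] 0.143 (array([ 443.2, -212.3]), array([53., 28.]), 33.3)
grip top 0.0615
disc 0.0185 (array([504.5,  43.8]), array([124.9, 120.3]), 0.3)
stub top 0.1077
```

View pics/scene20.png

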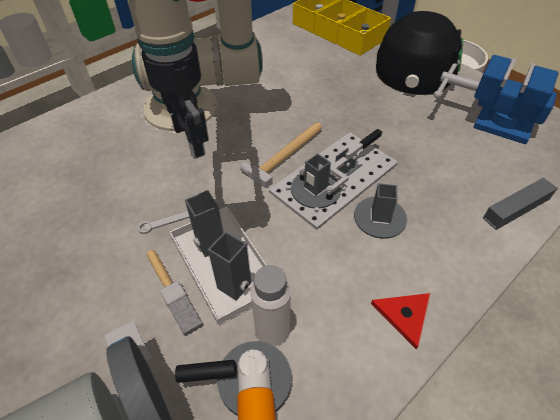

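View pics/top20.png

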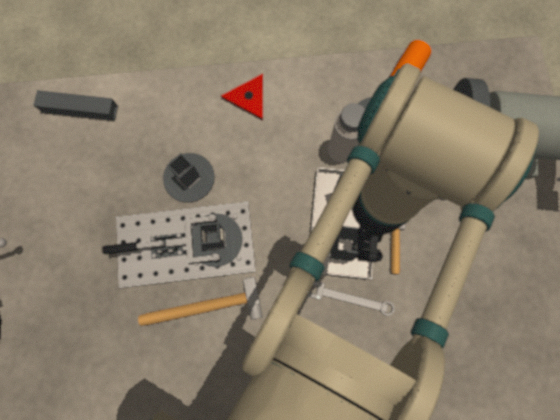

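The new sleeve stands upright in the tray with its top level at 141 mm, the same as its neighbour. The neighbour is unmoved, the clamp is flat, the disc is down and the stub is bare. The robot is clear of everything, so I'm handing in.

```bash
python3 -c "
from rig import job; print(job.sign_off())"
```

```text
the job is handed in; nothing more can be done
None
```

The job is done and handed in at about 23.6 s. I swung the clamp handle fully flat, drew the sleeve straight up off the stub, and set it down upright in the free -x half of the parts tray.

**Last checks, all from the camera depth:**
- **Clamp:** after pressing, the grip top read 58–59 mm all along its length (59 mm is level), and it met a firm stop at about 33 N. The final check read 60–61 mm (90th percentile).
- **Foot:** the disc top is at about 18 mm, so it is still seated, and the stub is bare.
- **Placed sleeve:** its top is level at 141 mm, matching the second sleeve. It was lowered onto the floor before release; the upward force at touchdown was 6.6 N.
- **Second sleeve:** it has not moved, within 1 mm.
- **Bystanders:** I saw no change in them in the images. The arm hid part of the tray area, including the brush, in the last top view, but the scene view showed it.

**What disagreed:**
- **Fingertip offset:** the real fingertips sit about 37 mm short of the reported TCP along the tool axis; all the cameras agree on this.
- **Effect on the clamp:** because of that, my first pinch held only the end of the grip and left the handle about 14° short. My first press never touched it. After correcting for the offset, a press from above shut the clamp, before the sleeve was touched.

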